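Put the rinsed sharpening stones away in their rests and box

TASK

Put the sharpening stones away: take the crossed stack on the drip tray apart and lay the charcoal, orange and green stones flat in the rests whose end stops are painted in their colours, and the cream polishing stone flat in the long felt bay of its hinged wooden box, then shut the box so that no grit gets at it. The stones chip, so set them down and do not drop them or tip them over, and leave the block plane where it stands.

Things in the scene. Friction and masses are not known exactly. Their poses are not given: they have to be found in the camera images.
- stone_charcoal: Charcoal grey coarse sharpening stone, plain block 45 x 120 x 24 mm, 0.3 kg. Origin: centre of underside; x across its width, y along its length, z up. Two stones lie side by side, 90 mm apart, on the drip tray (4 mm above the table) and two across on top of them, also 90 mm apart: those come off first. It is one of the upper two.
- stone_orange: Brick-orange medium sharpening stone, plain block 45 x 120 x 24 mm, 0.3 kg. Origin: centre of underside; x across its width, y along its length, z up. In the crib it is one of the upper two.
- stone_green: Pale green fine sharpening stone, plain block 45 x 120 x 24 mm, 0.3 kg. Origin: centre of underside; x across its width, y along its length, z up. In the crib it is one of the lower two.
- stone_cream: Cream-white polishing sharpening stone, plain block 45 x 120 x 24 mm, 0.3 kg. Origin: centre of underside; x across its width, y along its length, z up. In the crib it is one of the lower two.
- rest_charcoal: Wooden rest whose two end stops are painted charcoal, 70 x 158 mm, fixed. Origin: centre of its underside on the table; x across, y along, z up. The stone lies flat on its board, 40 mm above the origin, lengthwise along y, in the pocket of 61 x 136 mm centred on the origin; side lips rise 5 mm, end stops 10 mm above the board.
- rest_orange: Wooden rest whose two end stops are painted orange, 70 x 158 mm, fixed. Origin: centre of its underside on the table; x across, y along, z up. The stone lies flat on its board, 40 mm above the origin, lengthwise along y, in the pocket of 61 x 136 mm centred on the origin; side lips rise 5 mm, end stops 10 mm above the board.
- rest_green: Wooden rest whose two end stops are painted green, 70 x 158 mm, fixed. Origin: centre of its underside on the table; x across, y along, z up. The stone lies flat on its board, 40 mm above the origin, lengthwise along y, in the pocket of 61 x 136 mm centred on the origin; side lips rise 5 mm, end stops 10 mm above the board.
- stone_box: Low wooden box, fixed, 150 (x) x 120 (y) x 42 mm shut. Origin: centre of underside on the table; hinge at the back (+x). Rim of the lower half 18 mm high. Long felt bay at the +y side: 136 mm along x, 62 mm along y, centre x 0, y +22 mm, floor z 8 mm; the stone lies in it along x and stands 14 mm above the rim. Narrow bay at -y: small brown dressing stone, part of the box.
- box_lid (a joint): Lid angle, rad: 0 shut, + opens up and back, stop 1.85; starts at 0 to 0.3. Stiff: stays at any angle, about 3 N at the tab moves it. Hinge line along y at box x +75, z +18 mm. Brass lift tab at the middle of the front edge, 24 mm wide (y), 28 mm long, 9 mm thick; centre 165 mm from the hinge, 6.5 mm above it (shut: box x -90, y 0, z 24.5 mm). Pinched across its width it turns in the fingers.
- block_plane: Block plane, freshly set: blue-grey metal body, round wooden front knob, 150 (x) x 42 x 51 mm, standing loose near the box; origin: centre of its sole. Not to be moved.

How it is judged:
By the outcome, as a careful person would: the job done as asked, in the order asked, and still so for the second after the job is handed in, with the robot touching nothing.
It also fails if it takes over 138 s, if anything falls off the work surface, if the arm or the gripper's body presses on something with over 40 N, if the wrist force passes 120 N, or if a joint passes its speed limit or range.

ROBOT

A 6-joint arm with a two-finger parallel gripper is mounted at the origin on a cart in front of the work surface, level with it; the furniture and walls round the work are solid. World frame = base frame: x ahead of the robot, y to its left, z up, the work surface at z = 0. Lengths are in mm, angles in rad, forces in N, time in s.
With the tool pointing down it reaches from about 400 to 925 mm from the base axis. Payload 12.5 kg.
Tool frame: the origin (TCP) lies midway between the tips of the shut fingers; the grasp point (between the pads) lies 19 mm behind it (env.tcp_to_grasp is the distance from the TCP to the grasp point, in mm); z points along the fingers, y is the line along which they close (so a half turn about z gives the same grasp; the last joint's range is limited). The gripper opens to 95 mm and grips with 3 to 60 N. Pads are 20 mm wide; open, the fingers measure 119 mm over their backs; the gripper's body (75 mm by 180 mm) begins 59 mm behind the grasp point.
Start: joints at [-1.356, 0.491, 1.559, -0, 1.092, -0.106], TCP at [197.102, -593.125, 214.661] pointing down, gripper open.
Joint ranges: [-3.1, 3.1], [-0.84, 2.19], [0.05, 2.79], [-1.13, 4.28], [0.06, 2.93], [-2.69, 2.69]. Speed limits (rad/s): [2.22, 2.22, 2.79, 3.14, 3.14, 3.14].

INTERFACE

Orientations are given as [roll, pitch, yaw] about the fixed x, y, z axes, in that order (R = Rz(yaw) Ry(pitch) Rx(roll)).
In Python, from cell import env gives the robot as it stands. The module is installed in compiled form; this text tells all that it offers.
- The arm moves only by the tool step_arm, never from a script. Its argument "plan" is a list that holds one entry, the list of rows, each a list of 5 numbers: the shift along the tool's x, y, z in mm, then the turn about the tool's z in degrees, then the opening, from -1 (shut) to 1 (fully open). A call has 1 to 8 rows; each row is the pose to reach, as a shift and turn from the pose commanded when the call began, along the tool's axes at that moment; what a row does not reach only later rows make up. A row lasts 1/12 s, in which the tool goes at most 41.7 mm and 7.16 degrees, less where a joint would pass 70% of its speed; a pose out of reach is approached as far as the arm can. A call with a gripper value outside its range is refused whole. The fingers move at their own pace and stop on an object; the grip force is fixed at half the most. Time passes only in rows, so rows that repeat a pose let the fingers close. It gives the time, the measured TCP pose, the force, the opening and the grip force at its end, in the units of the state.
- env.state(): the state, without advancing time (a new reading comes with each control period).
- env.read_camera(name): name is "scene" or "side" or "wrist"; returns the picture (480x640x3 uint8, blue, green, red); there is no depth.
- env.get_calibration(name): a dict with "K" (3x3 intrinsics, pixels), "extrinsics" (4x4, takes a point from world to camera coordinates). Camera axes: x right, y up, looking along -z (the intrinsics and any distortion apply to the point x, -y, -z); pixel columns grow to the right and rows downward; lengths in mm; the calibration is good to about 2 mm. A picture is of the moment at which its call begins: read the wrist's pose just before it. get_calibration takes no time and is no camera call; for the wrist camera it gives the pose at the moment of the call.
- env.job_done(): hands the job in; it is judged then, once.
The state is a dict: "t": time; "joints": joint angles; "qvel": joint speeds; "tau": joint torques, N m; "eef_pos": TCP position; "tcp_rot": TCP orientation; "ft_force": force on the tool from outside, world axes, zero at the start; "moment": the same for the moment, N m; "opening": opening from 0.0 (shut) to 1.0 (fully open); "grip_force": force on a finger pad.
Only numpy, scipy, OpenCV 4.12 (cv2) and the standard library are available. Lean on these libraries where they do the work, as an engineer would, in place of code of your own. Each camera call takes 0.05 s, during which the arm holds its last target. There are 200 camera calls.

## Working session

There is one attempt and no reset: what is moved stays moved. The work goes in short steps, Python scripts to look and compute and a tool call to move; the robot and the scene stay as the last step left them, time stands still between calls to the robot, and variables do not carry over. Pictures are saved under pics/ and viewed, at most 19 in all, crops included, and the job is handed in when it is done.

Besides the shell and the picture viewer there is one more tool, called after ">>>" by a JSON object that holds its "method" and its "body", one argument or row to a line. step_arm: Moves the arm, as the interface text tells. Its arguments: {"type":"object","properties":{"plan":{"type":"array"}},"required":["plan"]}

```bash
mkdir -p pics; python3 - <<'E'
from cell import env
import cv2,numpy as np
print(env.state())
for n in ["scene","side","wrist"]:
    c=env.get_calibration(n);print(n,{k:np.round(v,3).tolist() if hasattr(v,'__len__') else v for k,v in c.items()})
    cv2.imwrite(f"pics/{n}0.png",env.read_camera(n))
E
```

```text
{'t': 0.0, 'joints': array([-1.35561190e+00,  4.91555109e-01,  1.55948049e+00, -2.96639294e-06,
        1.09167734e+00, -1.05608875e-01]), 'qvel': array([ 6.43948352e-04,  2.71417004e-06, -3.06493955e-04, -1.33145945e-03,
       -4.18892137e-04, -1.69589353e-04]), 'tau': array([ 2.43028808e-03, -6.12638426e+01, -2.58182716e+01,  6.93232007e-02,
        4.82455327e-02, -8.25799111e-05]), 'eef_pos': array([ 197.03586787, -592.8617487 ,  214.05382005]), 'tcp_rot': array([-3.14047833e+00, -1.15475805e-04,  3.20794609e-01]), 'ft_force': array([0.10826437, 0.28416348, 0.16737507]), 'moment': array([ 0.02877255, -0.01291345,  0.03840167]), 'grip_force': 0.0, 'opening': 1.0049571955200727}
scene {'K': [[559.144, 0.0, 319.465], [0.0, 559.144, 234.742], [0.0, 0.0, 1.0]], 'extrinsics': [[-0.487, -0.873, -0.005, 248.22], [0.568, -0.321, 0.758, -356.726], [-0.663, 0.367, 0.652, -965.342], [0.0, 0.0, 0.0, 1.0]]}
side {'K': [[443.431, 0.0, 315.508], [0.0, 443.431, 246.471], [0.0, 0.0, 1.0]], 'extrinsics': [[0.999, 0.047, -0.005, -533.442], [-0.019, 0.501, 0.865, -35.634], [0.043, -0.864, 0.501, -1009.089], [0.0, 0.0, 0.0, 1.0]]}
wrist {'K': [[396.651, 0.0, 325.367], [0.0, 396.651, 240.96], [0.0, 0.0, 1.0]], 'extrinsics': [[0.316, -0.949, -0.002, -623.551], [0.92, 0.306, -0.245, 27.319], [0.233, 0.076, 0.97, -389.36], [0.0, 0.0, 0.0, 1.0]]}
```

View pics/scene0.png

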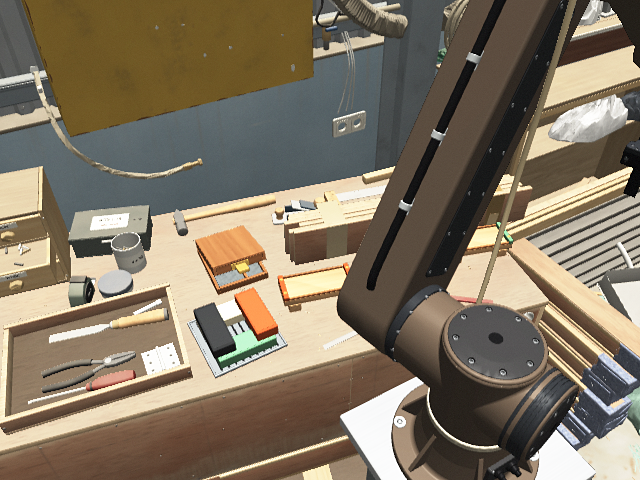

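View pics/side0.png

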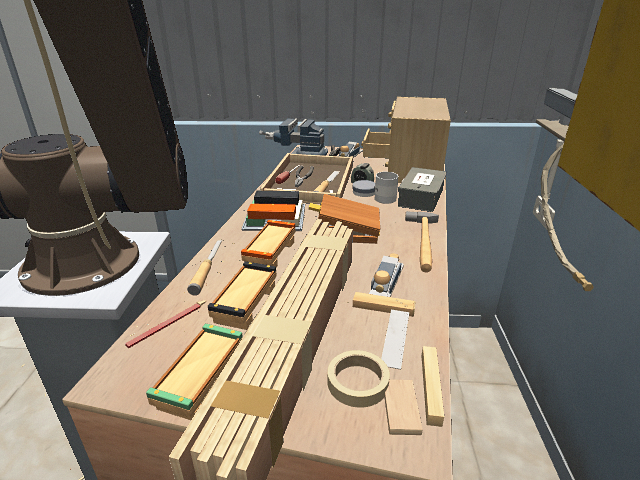

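The scene view shows the crib at about (235,330), the box at (232,258) with its tab at (242,267), and the orange rest at (315,285). The side view shows the rests: orange at (270,242), charcoal at (243,292), green at (195,367). The plane is at (385,275).

```bash
cat > h.py <<'E'
from cell import env
import numpy as np, cv2
def cast(cal,px,z):
    K=np.array(cal["K"]);E=np.array(cal["extrinsics"]);R=E[:3,:3];c=-R.T@E[:3,3]
    px=np.atleast_2d(np.array(px,float));n=np.c_[px,np.ones(len(px))]@np.linalg.inv(K).T
    d=np.c_[n[:,0],-n[:,1],-n[:,2]]@R
    return c+d*((z-c[2])/d[:,2])[:,None]
def proj(cal,P):
    K=np.array(cal["K"]);E=np.array(cal["extrinsics"]);p=np.atleast_2d(P)@E[:3,:3].T+E[:3,3]
    p=np.c_[p[:,0],-p[:,1],-p[:,2]]@K.T;return p[:,:2]/p[:,2:]
E
python3 - <<'E'
from h import *
np.set_printoptions(suppress=True,precision=0)
s=env.get_calibration("side");c=env.get_calibration("scene")
for n,p in dict(orange=[(273,226),(262,254)],char=[(262,268),(228,312)],green=[(222,332),(170,393)]).items(): print(n,cast(s,p,48))
print("plane",cast(s,[(385,285)],30)); print("stones scene",cast(c,[(213,328),(257,312)],52)," side",cast(s,[(277,196),(271,211)],52))
print("box tab",cast(c,[(242,267)],40),cast(s,[(315,207)],40)); print("lid c",cast(c,[(230,243)],50))
w=env.get_calibration("wrist");E=w["extrinsics"];print("wristcam pos",-E[:3,:3].T@E[:3,3], "axis",-E[2,:3])
E
```

```text
orange [[428. 102.  48.]
 [422. -28.  48.]]
char [[ 430.  -82.   48.]
 [ 392. -225.   48.]]
green [[ 394. -277.   48.]
 [ 350. -407.   48.]]
plane [[ 676. -107.   30.]]
stones scene [[405. 296.  52.]
 [401. 204.  52.]]  side [[418. 269.  52.]
 [414. 175.  52.]]
box tab [[548. 175.  40.]] [[522. 229.  40.]]
lid c [[625. 171.  50.]]
wristcam pos [ 262. -571.  383.] axis [-0. -0. -1.]
```

View pics/wrist0.png

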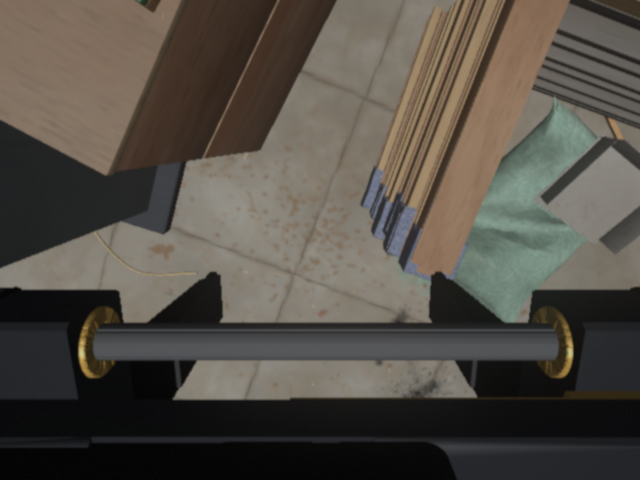

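The wrist view shows only floor and cart, with the fingertips at rows 270–400. The usable view is the upper half of the picture.

>>> {"method": "step_arm", "body": {
  "plan": [
    [[0, 0, -40, 0, 1], [30, -26, -75, 3, 1], [64, -56, -110, 6, 1], [98, -86, -140, 9, 1], [132, -116, -160, 12, 1], [166, -146, -170, 15, 1], [200, -176, -180, 18, 1], [230, -200, -186, 18.3, 1]]
  ]
}}

```text
t: 0.82
eef_pos: [326.2, -372.5, 389.5]
tcp_rot: [3.141, -0.001, -0.002]
ft_force: [0.6, 0.9, -0.4]
opening: 0.998
grip_force: 0.0
```

```bash
python3 - <<'E'
from h import *
s=env.state();print(s["eef_pos"],s["tcp_rot"],s["t"])
cv2.imwrite("pics/w1.png",env.read_camera("wrist"))
E
```

```text
[ 326.24992936 -372.51213208  389.46063052] [ 3.14072510e+00 -5.24272159e-04 -2.40937645e-03] 0.8167
```

>>> {"method": "step_arm", "body": {
  "plan": [
    [[20, -38, 0, 0, 1], [40, -76, 0, 0, 1], [60, -114, 0, 0, 1], [80, -152, 0, 0, 1], [90, -190, 0, 0, 1], [90, -200, 0, 0, 1], [90, -200, 0, 0, 1]]
  ]
}}

```text
t: 1.45
eef_pos: [415.8, -171.6, 388.6]
tcp_rot: [-3.141, -0.0, 0.005]
ft_force: [0.9, -0.0, 0.6]
opening: 1.003
grip_force: 0.0
```

```bash
python3 - <<'E'
from h import *
s=env.state();print(s["eef_pos"],s["tcp_rot"],s["t"],s["qvel"])
cal=env.get_calibration("wrist");im=env.read_camera("wrist");cv2.imwrite("pics/w2.png",im);np.savez("w2",K=cal["K"],extrinsics=cal["extrinsics"])
E
```

```text
[ 415.77557633 -171.57837765  388.55925026] [-3.14149085e+00 -1.70233067e-04  5.39951791e-03] 1.45 [-0.06948377  0.01778123 -0.01894591 -0.01274518 -0.0060231  -0.05828092]
```

View pics/w2.png

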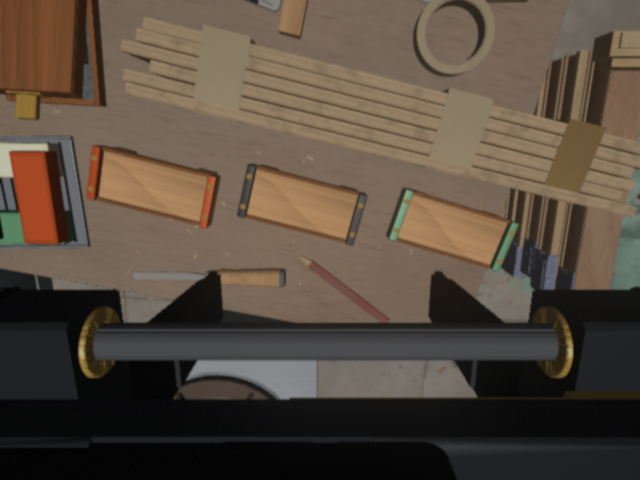

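The picture shows the orange rest at (152,187), the charcoal rest at (302,204) and the green rest at (452,229), with the plank stack behind them. Next I'll move over the crib and box.

>>> {"method": "step_arm", "body": {
  "plan": [
    [[0, -40, 0, 0, 1], [0, -80, 0, 0, 1], [0, -120, 0, 0, 1], [10, -160, 0, 0, 1], [15, -200, 0, 0, 1], [20, -240, 0, 0, 1], [20, -280, 0, 0, 1], [20, -300, 0, 0, 1]]
  ]
}}

```text
t: 2.17
eef_pos: [435.6, 127.8, 388.2]
tcp_rot: [-3.141, 0.0, 0.002]
ft_force: [0.6, -0.9, 0.2]
opening: 0.999
grip_force: 0.0
```

>>> {"method": "step_arm", "body": {
  "plan": [
    [[0, 0, 0, 0, 1], [0, 0, 0, 0, 1]]
  ]
}}

```text
t: 2.33
eef_pos: [435.6, 125.5, 388.1]
tcp_rot: [3.141, 0.001, 0.002]
ft_force: [-0.3, -0.5, -0.2]
opening: 0.998
grip_force: 0.0
```

```bash
python3 - <<'E'
from h import *
s=env.state();print(s["eef_pos"],s["tcp_rot"],s["t"],s["qvel"].round(3))
cal=env.get_calibration("wrist");im=env.read_camera("wrist");cv2.imwrite("pics/w3.png",im);np.savez("w3",K=cal["K"],extrinsics=cal["extrinsics"])
# rests from w2: painted stops' centroids, tops at z=50
cal=dict(np.load("w2.npz"));im=cv2.imread("pics/w2.png");hsv=cv2.cvtColor(im,cv2.COLOR_BGR2HSV)
M={"orange":((0,190,90),(12,255,255)),"green":((65,60,60),(95,255,255)),"char":((90,0,0),(170,90,90))}
for n,(a,b) in M.items():
    m=cv2.inRange(hsv,a,b);m[255:]=0;m[:130]=0
    k,l,st,ce=cv2.connectedComponentsWithStats(m)
    for i in range(1,k):
        if st[i,4]>150: print(n,st[i],ce[i].round(1),cast(cal,ce[i],50).round(1))
E
```

```text
[435.61233576 125.46901378 388.08460815] [3.14098579e+00 5.13383958e-04 2.34114589e-03] 2.3333 [-0.036 -0.007  0.007 -0.003 -0.    -0.009]
orange [ 88 147  12  52 280] [ 93.5 173.8] [[442.1 123.4  50. ]]
orange [  11  152   47   91 3065] [ 34.3 196.7] [[412.6 203.5  50. ]]
green [  0 212  24  32 629] [ 10.4 228.1] [[371.2 242.   50. ]]
char [ 62 155  16  88 203] [ 68.7 197.1] [[412.4 159.5  50. ]]
char [  0 179  17  31 170] [  6.3 195.1] [[414.5 239.1  50. ]]
char [522 240  23  15 177] [532.1 249.1] [[ 346.7 -444.9   50. ]]
```

View pics/w3.png

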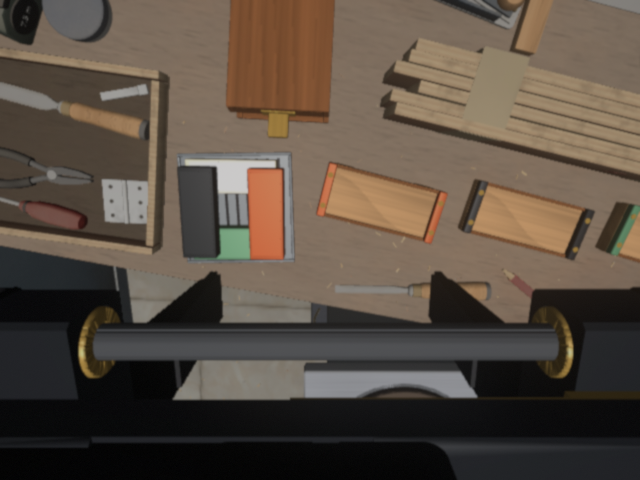

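```bash
python3 - <<'E'
from h import *
R={"w3":{"orange":[(318,158,336,222),(424,186,448,246)],"char":[(460,176,490,234),(566,204,596,262)]},
   "w2":{"orange":[(84,142,104,204),(198,168,218,230)],"char":[(236,160,258,222),(342,188,370,248)],"green":[(386,184,414,246),(488,216,520,274)]}}
for pic in R:
    cal=dict(np.load(pic+".npz"));im=cv2.imread(f"pics/{pic}.png");hsv=cv2.cvtColor(im,cv2.COLOR_BGR2HSV).astype(int);H,S,V=hsv.transpose(2,0,1)
    M={"orange":((H<8)|(H>174))&(S>165)&(V>90),"green":(H>50)&(H<100)&(S>50)&(V>45),"char":(V<85)&(S<110)}
    for n,bb in R[pic].items():
        P=[]
        for x0,y0,x1,y1 in bb:
            m=np.zeros(H.shape,np.uint8);m[y0:y1,x0:x1]=M[n][y0:y1,x0:x1]
            k,l,st,ce=cv2.connectedComponentsWithStats(cv2.morphologyEx(m,cv2.MORPH_CLOSE,np.ones((3,3))));i=1+st[1:,4].argmax()
            r=cv2.minAreaRect(np.argwhere(l==i)[:,::-1].astype(np.float32));b=cast(cal,cv2.boxPoints(r),50)[:,:2]
            e=sorted([np.linalg.norm(b[0]-b[1]),np.linalg.norm(b[1]-b[2])]);P.append(cast(cal,r[0],50)[0,:2]);print(pic,n,st[i,4],np.round(e,1),P[-1].round(1))
        d=P[0]-P[1];print("   centre",(P[0]+P[1])/2,"len",np.linalg.norm(d).round(1),"yaw of +y dir",np.degrees(np.arctan2(-d[0],d[1])).round(1))
cal=dict(np.load("w3.npz"));im=cv2.imread("pics/w3.png");hsv=cv2.cvtColor(im,cv2.COLOR_BGR2HSV).astype(int);H,S,V=hsv.transpose(2,0,1)
for n,mk,(x0,y0,x1,y1),z in [("stone_or",((H<12)|(H>174))&(S>170)&(V>120),(230,150,300,270),52),("stone_ch",(V<75),(172,155,222,268),52),
   ("green",(H>50)&(H<90)&(S>60)&(V>60),(200,215,270,265),28),("cream",(V>150)&(S<70),(180,150,285,200),28),("tab",(H>18)&(H<28)&(S>150)&(V>90),(255,105,300,145),24.5),
   ("lid",(H<14)&(S>120)&(V>60),(215,0,345,115),45)]:
    m=np.zeros(H.shape,np.uint8);m[y0:y1,x0:x1]=mk[y0:y1,x0:x1]
    k,l,st,ce=cv2.connectedComponentsWithStats(m);i=1+st[1:,4].argmax()
    r=cv2.minAreaRect(np.argwhere(l==i)[:,::-1].astype(np.float32));b=cast(cal,cv2.boxPoints(r),z)[:,:2]
    print(n,st[i],"ctr",cast(cal,r[0],z)[0].round(1),"corners",b.round(1).tolist(),"edges",np.linalg.norm(b[0]-b[1]).round(1),np.linalg.norm(b[1]-b[2]).round(1))
E
python3 -c "
import cv2;im=cv2.imread('pics/w3.png')
cv2.imwrite('pics/c3.png',cv2.resize(im[90:290,160:360],None,fx=3,fy=3,interpolation=2)[:600])"
```

```text
Traceback (most recent call last):
ValueError: attempt to get argmax of an empty sequence
```

View pics/c3.png

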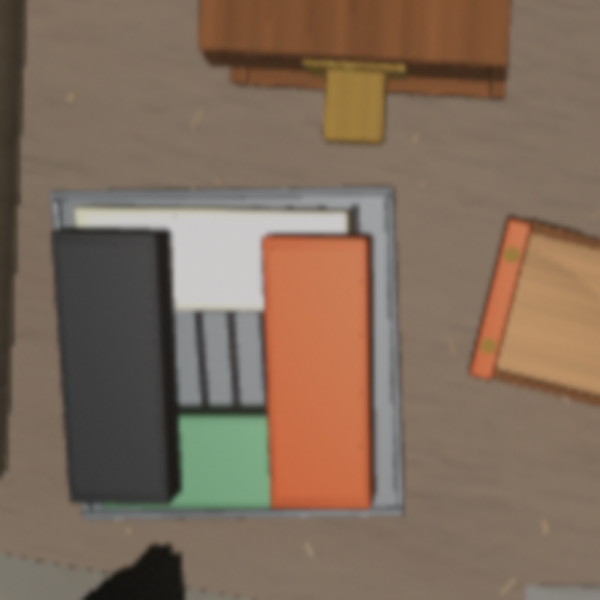

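The crop shows the charcoal stone at about (115,365), orange at (318,372), cream at (210,260) and green at (222,460). The lid is slightly open, with the tab at (355,105).

```bash
python3 - <<'E'
from h import *
cal=dict(np.load("w3.npz"));im=cv2.imread("pics/w3.png");hsv=cv2.cvtColor(im,cv2.COLOR_BGR2HSV).astype(int)
c=lambda L:[(160+u/3,90+v/3) for u,v in L]
for n,L,z in [("char",[(54,232),(166,231),(173,499),(72,500)],52),("orange",[(263,237),(367,237),(370,507),(272,508)],52)]:
    b=cast(cal,c(L),z)[:,:2];print(n,b.mean(0).round(1),np.linalg.norm(np.roll(b,-1,0)-b,axis=1).round(1),"yaw +y->",np.degrees(np.arctan2(*(b[0]+b[1]-b[2]-b[3])[::-1])).round(1))
b=cast(cal,c([(75,208),(350,211)]),28)[:,:2];print("cream front far edge",b.round(1),np.linalg.norm(b[0]-b[1]))
b=cast(cal,c([(222,311),(222,412),(222,508)]),28)[:,:2];print("cream near edge, green far, green near edge",b.round(1))
for z in (24.5,40,55,70):
    b=cast(cal,c([(327,70),(384,72),(382,142),(324,140)]),z)[:,:2];print("tab",z,b.mean(0).round(1),np.linalg.norm(np.roll(b,-1,0)-b,axis=1).round(1))
b=cast(cal,c([(232,82),(504,97)]),18)[:,:2];print("box front rim",b.round(1),np.linalg.norm(b[0]-b[1]),np.degrees(np.arctan2(*(b[0]-b[1])[::-1]))-90)
def rest(pic,L,z=50):
    cal=dict(np.load(pic+".npz"));b=cast(cal,L,z)[:,:2];d=b[0]+b[1]-b[2]-b[3];print(pic,b.mean(0).round(1),np.linalg.norm(np.roll(b,-1,0)-b,axis=1).round(1),"yaw",(np.degrees(np.arctan2(d[1],d[0]))-90).round(1))
for n,L in [("or",[(318,214),(331,163),(447,191),(431,242)]),("ch",[(463,229),(477,180),(593,210),(577,258)])]: print(n);rest("w3",L)
for n,L in [("or",[(87,199),(93,147),(217,175),(208,227)]),("ch",[(238,214),(250,165),(367,193),(353,243)]),("gr",[(389,238),(404,189),(519,223),(500,270)])]: print(n);rest("w2",L)
E
```

```text
char [413.1 289.8] [ 46.9 116.8  44.7 116.8] yaw +y-> -1.7
orange [410.4 203.1] [ 43.5 118.   43.4 118.4] yaw +y-> -0.7
cream front far edge [[480.  310.2]
 [479.  190.3]] 119.84444183322053
cream near edge, green far, green near edge [[435.2 248.5]
 [389.2 251. ]
 [343.6 253.5]]
tab 24.5 [523.1 187.7] [24.3 29.  25.1 29. ]
tab 40 [522.5 185.9] [23.6 28.1 24.4 28.1]
tab 55 [522.  184.2] [22.9 27.3 23.7 27.3]
tab 70 [521.5 182.5] [22.2 26.5 23.  26.5]
box front rim [[533.2 241.1]
 [527.3 123.3]] 117.97465367883795 -2.875351965064283
or
w3 [426.5  53.4] [ 67.1 152.5  69.2 153.6] yaw -13.6
ch
w3 [ 405.1 -137.1] [ 64.9 158.4  65.6 160.3] yaw -14.0
or
w2 [425.3  51.5] [ 67.3 156.1  69.3 157.3] yaw -12.8
ch
w2 [ 404.9 -140.8] [ 65.2 152.4  68.2 154.9] yaw -13.6
gr
w2 [ 371.3 -338.5] [ 66.6 158.5  66.9 157.3] yaw -16.0
```

```bash
python3 - <<'E'
from h import *
w=dict(np.load("w3.npz"));s=env.get_calibration("scene")
im=cv2.imread("pics/scene0.png");hsv=cv2.cvtColor(im,cv2.COLOR_BGR2HSV)
m=cv2.inRange(hsv,(20,150,100),(30,255,255));m[:255]=0;m[285:]=0;m[:,:225]=0;m[:,260:]=0
k,l,st,ce=cv2.connectedComponentsWithStats(m);i=1+st[1:,4].argmax();print("scene tab",st[i],ce[i])
for z in range(20,100,10):
    print(z,"tab",cast(s,ce[i],z)[0,:2].round(),cast(w,[(160+355/3,90+106/3)],z)[0,:2].round(),"plank",cast(s,[(287,224)],z)[0,:2].round(),cast(w,[(392,95)],z)[0,:2].round(),"tray",cast(w,[(157,150),(150,250)],z)[:,:2].round().tolist())
E
```

```text
scene tab [231 263   5   7  16] [233.0625 266.25  ]
20 tab [580. 185.] [523. 188.] plank [654.  11.] [561.  42.] tray [[492.0, 349.0], [355.0, 373.0]]
30 tab [570. 188.] [523. 187.] plank [643.  16.] [560.  43.] tray [[492.0, 345.0], [357.0, 368.0]]
40 tab [560. 191.] [523. 186.] plank [632.  21.] [559.  45.] tray [[492.0, 341.0], [360.0, 364.0]]
50 tab [550. 194.] [522. 184.] plank [621.  26.] [558.  46.] tray [[492.0, 336.0], [363.0, 359.0]]
60 tab [539. 197.] [522. 183.] plank [610.  31.] [557.  48.] tray [[493.0, 332.0], [366.0, 354.0]]
70 tab [529. 200.] [522. 182.] plank [599.  36.] [556.  50.] tray [[493.0, 328.0], [369.0, 350.0]]
80 tab [519. 203.] [521. 181.] plank [588.  41.] [555.  51.] tray [[493.0, 324.0], [371.0, 345.0]]
90 tab [509. 207.] [521. 180.] plank [577.  46.] [554.  53.] tray [[493.0, 320.0], [374.0, 341.0]]
```

```bash
python3 - <<'E'
from h import *
s=env.get_calibration("scene")
b=cast(s,[(290,260)],0)[0];print(b)
for z in (40,60,80,100,120): print(z,proj(s,b+[0,0,z]).round(0))
E
python3 -c "
import cv2;im=cv2.imread('pics/scene0.png')
cv2.imwrite('pics/s0c.png',cv2.resize(im[180:380,180:380],None,fx=3,fy=3,interpolation=2))"
```

```text
[ 5.54389822e+02  5.40547454e+01 -1.13686838e-13]
40 [[289. 247.]]
60 [[289. 241.]]
80 [[289. 234.]]
100 [[288. 227.]]
120 [[288. 220.]]
```

View pics/s0c.png

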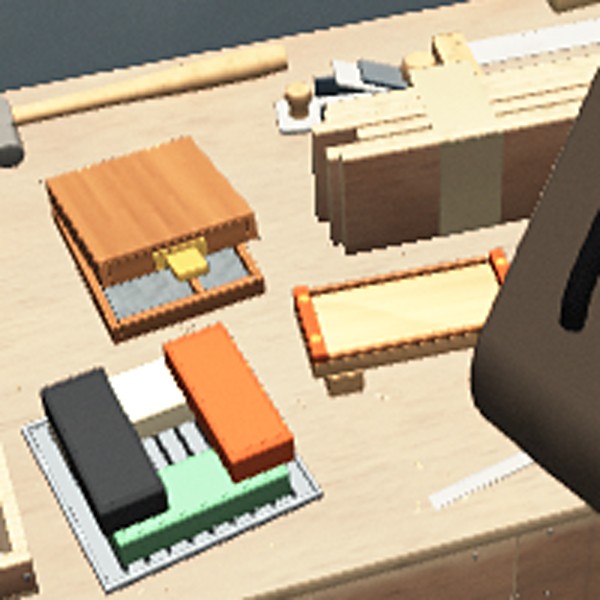

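The crop shows the lid ajar with its tab at (185,262). The plank stack is about 100 mm high, so I'll keep the gripper body clear of it. Next is the charcoal stone.

>>> {"method": "step_arm", "body": {
  "plan": [
    [[-5, -40, 10, 0, 0.26], [-10, -80, 30, 0, 0.26], [-16, -120, 60, 1, 0.26], [-22, -150, 90, 1.5, 0.26], [-22.6, -164, 130, 1.5, 0.26], [-22.6, -164.5, 171, 1.5, 0.26], [-22.6, -164.5, 212, 1.5, 0.26], [-22.6, -164.5, 253, 1.5, 0.26]]
  ]
}}

```text
t: 3.05
eef_pos: [413.1, 289.1, 143.4]
tcp_rot: [-3.141, -0.001, -0.026]
ft_force: [1.8, 0.5, 0.1]
opening: 0.632
grip_force: 0.0
```

>>> {"method": "step_arm", "body": {
  "plan": [
    [[0, 0, 20, 0, 0.26], [0, 0, 30, 0, 0.26], [0, 0, 30, 0, 0.26]]
  ]
}}

```text
t: 3.3
eef_pos: [412.7, 288.7, 113.4]
tcp_rot: [3.14, 0.003, -0.027]
ft_force: [0.1, 0.4, -0.7]
opening: 0.628
grip_force: 0.0
```

```bash
python3 - <<'E'
from h import *
s=env.state();print(s["eef_pos"],s["tcp_rot"],s["t"],s["opening"],s["joints"])
cal=env.get_calibration("wrist");im=env.read_camera("wrist");cv2.imwrite("pics/w4.png",im);np.savez("w4",K=cal["K"],extrinsics=cal["extrinsics"])
E
```

```text
[412.70876465 288.72223995 113.39946069] [ 3.13981252e+00  2.74774615e-03 -2.68789212e-02] 3.3 0.6281520271364929 [ 4.79350972e-01  4.60991388e-01  1.95879908e+00 -3.38569796e-04
  7.25068487e-01  2.07727754e+00]
```

View pics/w4.png

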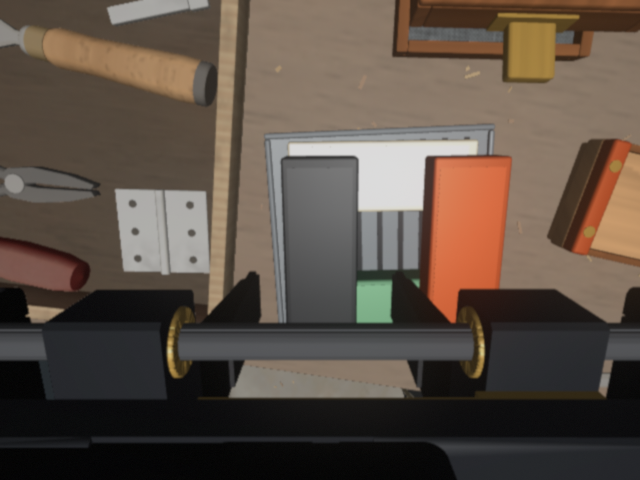

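The wrist view shows charcoal's far edge at (284–357,158), orange's at (427–510,157), and cream's far edge from (290,142) to (477,141).

```bash
python3 - <<'E'
from h import *
w=dict(np.load("w4.npz"))
print(cast(w,[(284,158),(357,158),(286,300),(357,300),(427,157),(510,157),(421,275),(504,280)],52)[:,:2].round(1))
print("cream",cast(w,[(289,142),(477,141),(400,211)],28)[:,:2].round(1),"green far",cast(w,[(390,281)],28)[:,:2].round(1))
print("rim",cast(w,[(400,42),(589,46)],18)[:,:2].round(1),"trayedge",cast(w,[(240,100),(228,300)],45)[:,:2].round(1))
E
```

```text
[[472.4 311.6]
 [471.3 270.1]
 [385.8 314.9]
 [384.6 270.7]
 [470.8 230.3]
 [469.5 183.1]
 [400.  231.4]
 [395.4 180.2]]
cream [[481.  310.4]
 [478.5 193.6]
 [435.7 240.6]] green far [[387.7 246.4]]
rim [[538.3 240.8]
 [533.  125.3]] trayedge [[504.9 335.5]
 [383.9 352.9]]
```

>>> {"method": "step_arm", "body": {
  "plan": [
    [[0, -2, 30, 0, 0.26], [0, -2, 55, 0, 0.26], [0, -2, 70, 0, 0.26], [0, -2, 76.5, 0, 0.26], [0, -2, 76.5, 0, 0.26], [0, -2, 76.5, 0, -0.3], [0, -2, 76.5, 0, -0.3], [0, -2, 76.5, 0, -0.3]]
  ]
}}

```text
t: 4.02
eef_pos: [413.0, 292.5, 39.8]
tcp_rot: [-3.141, -0.002, -0.025]
ft_force: [-0.5, -5.2, 4.2]
opening: 0.476
grip_force: 2.6
```

>>> {"method": "step_arm", "body": {
  "plan": [
    [[0, 0, 0, 0, -0.3], [0, 0, 0, 0, -0.3], [0, 0, 0, 0, -0.3], [0, 0, 0, 0, -0.3]]
  ]
}}

```text
t: 4.35
eef_pos: [413.0, 292.5, 39.8]
tcp_rot: [-3.141, -0.002, -0.025]
ft_force: [0.1, -2.5, 8.4]
opening: 0.472
grip_force: 30.0
```

>>> {"method": "step_arm", "body": {
  "plan": [
    [[0, 0, -6, 0, -0.3], [0, 0, -16, 0, -0.3], [0, 0, -36, 0, -0.3], [0, 0, -70, 0, -0.3], [0, 0, -105, 0, -0.3], [0, 0, -110, 0, -0.3], [0, 0, -110, 0, -0.3]]
  ]
}}

```text
t: 4.93
eef_pos: [413.0, 292.8, 151.1]
tcp_rot: [-3.139, -0.004, -0.025]
ft_force: [0.1, -0.4, -3.5]
opening: 0.471
grip_force: 30.0
```

```bash
python3 - <<'E'
from h import *
s=env.state();print(s["eef_pos"],s["tcp_rot"],s["t"],s["opening"],s["grip_force"],s["ft_force"],s["moment"])
E
```

```text
[413.01940335 292.79995433 151.09012336] [-3.13928276 -0.0042396  -0.02465693] 4.9333 0.4708383450113569 29.99913901090622 [ 0.07752919 -0.35675103 -3.49752212] [ 0.05702027 -0.01750409 -0.02537248]
```

>>> {"method": "step_arm", "body": {
  "plan": [
    [[4, 30, 0, -5, -0.3], [8, 66, 0, -12, -0.3], [12, 104, 0, -19, -0.3], [16, 142, 0, -26, -0.3], [20, 180, 0, -33, -0.3], [24, 218, 0, -40, -0.3], [24, 256, 0, -47, -0.3], [24, 290, 0, -54, -0.3]]
  ]
}}

```text
t: 5.6
eef_pos: [429.0, 17.9, 147.4]
tcp_rot: [-3.14, 0.001, 0.813]
ft_force: [1.4, 0.6, -3.9]
opening: 0.469
grip_force: 30.0
```

>>> {"method": "step_arm", "body": {
  "plan": [
    [[0, 0, 0, -7, -0.3], [0, 0, 0, -14, -0.3], [0, 0, 0, -21, -0.3], [0, 0, 0, -23.6, -0.3], [0, 0, 0, -23.6, -0.3]]
  ]
}}

```text
t: 6.02
eef_pos: [429.1, 19.4, 147.5]
tcp_rot: [-3.139, 0.001, 1.222]
ft_force: [0.3, -0.7, -3.3]
opening: 0.472
grip_force: 30.0
```

```bash
cat >> h.py <<'E'
def to(X,Y,Z,yaw):
    s=env.state();p=s["eef_pos"];y=s["tcp_rot"][2];d=np.array([X,Y,Z])-p
    print("t",round(s["t"],2),"at",p.round(1),"yaw",np.degrees(y).round(1),"grip",round(s["grip_force"]),"open",round(s["opening"],3),"F",s["ft_force"].round(1))
    t=(np.degrees(y)-yaw+180)%360-180
    print(" row:",np.round([d[0]*np.cos(y)+d[1]*np.sin(y),d[0]*np.sin(y)-d[1]*np.cos(y),-d[2],t],1))
E
python3 -c "
from h import *
to(405,-139,110,76.2)"
```

```text
t 6.02 at [429.1  19.4 147.5] yaw 70.0 grip 30 open 0.472 F [ 0.3 -0.7 -3.3]
 row: [-157.1   31.5   37.5   -6.2]
```

>>> {"method": "step_arm", "body": {
  "plan": [
    [[-38, 7.5, 0, -2, -0.3], [-76, 15, 0, -4, -0.3], [-114, 23, 10, -6.2, -0.3], [-150, 30, 30, -6.2, -0.3], [-157, 31.5, 37.5, -6.2, -0.3], [-157, 31.5, 37.5, -6.2, -0.3], [-157, 31.5, 37.5, -6.2, -0.3]]
  ]
}}

```text
t: 6.6
eef_pos: [404.9, -138.5, 110.3]
tcp_rot: [-3.139, -0.001, 1.325]
ft_force: [0.0, -0.3, -3.8]
opening: 0.468
grip_force: 30.0
```

```bash
python3 -c "
from h import *
to(405,-139,54,76.2)
cv2.imwrite('pics/w5.png',env.read_camera('wrist'));cv2.imwrite('pics/side5.png',env.read_camera('side')[150:450,100:500].repeat(2,0).repeat(2,1))"
```

```text
t 6.6 at [ 404.9 -138.5  110.3] yaw 75.9 grip 30 open 0.468 F [ 0.  -0.3 -3.8]
 row: [-0.4  0.2 56.3 -0.3]
```

View pics/side5.png

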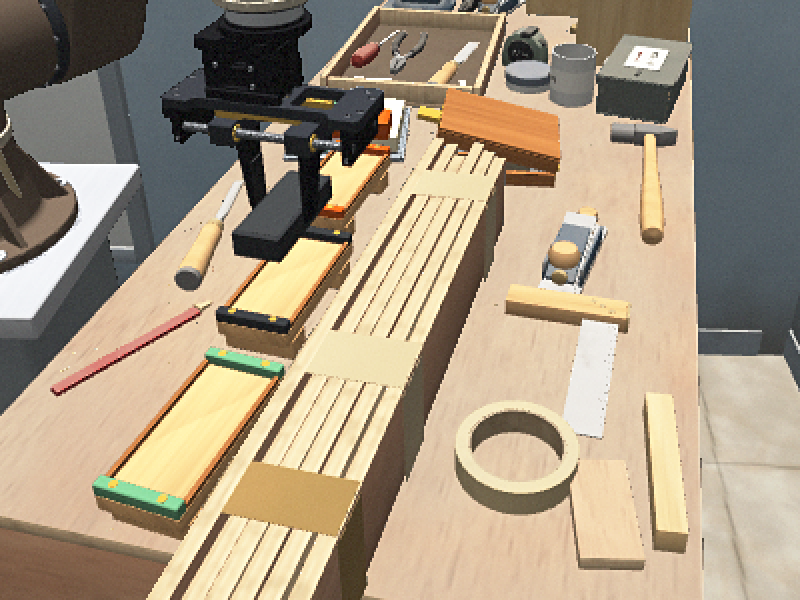

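The side view shows the charcoal stone held level above its rest and aligned with it, at (285,220).

>>> {"method": "step_arm", "body": {
  "plan": [
    [[0, 0, 25, 0, -0.3], [0, 0, 40, 0, -0.3], [0, 0, 48, 0, -0.3], [0, 0, 52, 0, -0.3], [0, 0, 54.5, 0, -0.3], [0, 0, 56, 0, -0.3], [0, 0, 57, 0, -0.3], [0, 0, 57, 0, -0.3]]
  ]
}}

```text
t: 7.37
eef_pos: [405.8, -138.9, 54.4]
tcp_rot: [3.141, 0.0, 1.328]
ft_force: [-1.4, -0.1, -3.3]
opening: 0.471
grip_force: 30.0
```

```bash
python3 -c "
from h import *
to(405,-139,52,76.2)"
```

```text
t 7.37 at [ 405.8 -138.9   54.4] yaw 76.1 grip 30 open 0.471 F [-1.4 -0.1 -3.3]
 row: [-0.3 -0.7  2.4 -0.1]
```

>>> {"method": "step_arm", "body": {
  "plan": [
    [[0, 0, 1, 0, -0.3], [0, 0, 1, 0, -0.3], [0, 0, 2, 0, -0.3], [0, 0, 2, 0, -0.3]]
  ]
}}

```text
t: 7.7
eef_pos: [405.5, -138.9, 52.0]
tcp_rot: [3.141, 0.0, 1.328]
ft_force: [0.4, -0.8, -3.5]
opening: 0.472
grip_force: 30.0
```

>>> {"method": "step_arm", "body": {
  "plan": [
    [[0, 0, 1, 0, -0.3], [0, 0, 1, 0, -0.3]]
  ]
}}

```text
t: 7.87
eef_pos: [405.6, -138.9, 51.7]
tcp_rot: [3.141, 0.0, 1.328]
ft_force: [-2.5, 1.2, 13.7]
opening: 0.469
grip_force: 30.0
```

Contact made. I'll release and go back up.

>>> {"method": "step_arm", "body": {
  "plan": [
    [[0, 0, 0, 0, 0.1], [0, 0, 0, 0, 0.26], [0, 0, 0, 0, 0.26], [0, 0, -10, 0, 0.26], [0, 0, -40, 0, 0.26], [0, 0, -80, 0, 0.26], [0, 0, -120, 0, 0.26], [0, 0, -120, 0, 0.26]]
  ]
}}

```text
t: 8.53
eef_pos: [407.6, -139.8, 176.8]
tcp_rot: [3.133, 0.002, 1.329]
ft_force: [0.6, -0.3, -0.5]
opening: 0.63
grip_force: 0.0
```

```bash
python3 -c "
from h import *
to(430,30,170,30)
cv2.imwrite('pics/side6.png',env.read_camera('side'))"
```

```text
t 8.53 at [ 407.6 -139.8  176.8] yaw 76.1 grip 0 open 0.63 F [ 0.6 -0.3 -0.5]
 row: [170.2 -19.    6.8  46.1]
```

>>> {"method": "step_arm", "body": {
  "plan": [
    [[25, -3, 0, 7, 0.26], [50, -6, 0, 14, 0.26], [80, -9, 0, 21, 0.26], [110, -12, 0, 28, 0.26], [140, -15, 0, 35, 0.26], [170, -19, 0, 42, 0.26], [200, -26, 0, 49, 0.26], [230, -33, 0, 56, 0.26]]
  ]
}}

```text
t: 9.25
eef_pos: [428.4, 90.0, 170.0]
tcp_rot: [-3.141, 0.001, 0.401]
ft_force: [1.3, -0.8, -0.2]
opening: 0.634
grip_force: 0.0
```

```bash
python3 -c "
from h import *
to(410,206,110,-1)"
```

```text
t 9.25 at [428.4  90.  170. ] yaw 23.0 grip 0 open 0.634 F [ 1.3 -0.8 -0.2]
 row: [  28.4 -113.9   60.    24. ]
```

>>> {"method": "step_arm", "body": {
  "plan": [
    [[9, -38, 0, 7, 0.26], [19, -76, 10, 14, 0.26], [28, -112, 35, 21, 0.26], [28.4, -114, 60, 22, 0.26], [28.4, -114, 60, 22, 0.26], [28.4, -114, 60, 22, 0.26]]
  ]
}}

```text
t: 9.75
eef_pos: [408.5, 204.7, 109.2]
tcp_rot: [3.14, 0.005, 0.026]
ft_force: [0.0, -0.6, 0.8]
opening: 0.632
grip_force: 0.0
```

```bash
python3 -c "
from h import *
to(410,206,38,-1)
cal=env.get_calibration('wrist');im=env.read_camera('wrist');cv2.imwrite('pics/w7.png',im);np.savez('w7',K=cal['K'],extrinsics=cal['extrinsics'])
hsv=cv2.cvtColor(im,cv2.COLOR_BGR2HSV);m=cv2.inRange(hsv,(0,180,120),(12,255,255));m[290:]=0;m[:,:250]=0;m[:,480:]=0
k,l,st,ce=cv2.connectedComponentsWithStats(m);i=1+st[1:,4].argmax();print(st[i])
for r in (st[i,1]+8,st[i,1]+40,st[i,1]+80):
    c=np.where(l[r]==i)[0];print(r,c.min(),c.max(),cast(cal,[(c.min(),r),(c.max()+1,r)],52)[:,:2].round(1).tolist())
print('far',cast(cal,[(np.where(l[st[i,1]+2]==i)[0].mean(),st[i,1])],52).round(1))
"
```

```text
t 9.75 at [408.5 204.7 109.2] yaw 1.5 grip 0 open 0.632 F [ 0.  -0.6  0.8]
 row: [ 1.6 -1.2 71.2  2.5]
[459 178  21  57 188]
186 476 478 [[454.3, 121.3], [454.4, 119.6]]
218 464 466 [[435.7, 126.0], [435.7, 124.3]]Traceback (most recent call last):
  File "<string>", line 8, in <module>
    c=np.where(l[r]==i)[0];print(r,c.min(),c.max(),cast(cal,[(c.min(),r),(c.max()+1,r)],52)[:,:2].round(1).tolist())
                                   ~~~~~^^
    return umr_minimum(a, axis, None, out, keepdims, initial, where)
ValueError: zero-size array to reduction operation minimum which has no identity
```

```bash
python3 -c "
from h import *
cal=dict(np.load('w7.npz'));im=cv2.imread('pics/w7.png')
hsv=cv2.cvtColor(im,cv2.COLOR_BGR2HSV);m=cv2.inRange(hsv,(0,160,90),(14,255,255));m[290:]=0;m[:140]=0;m[:,:250]=0;m[:,440:]=0
k,l,st,ce=cv2.connectedComponentsWithStats(m);i=1+st[1:,4].argmax();print(st[i])
for r in (st[i,1]+12,st[i,1]+40,st[i,1]+80):
    c=np.where(l[r]==i)[0];print(r,c.min(),c.max(),cast(cal,[(c.min(),r),(c.max()+1,r)],52)[:,:2].round(1).tolist())
print('far',cast(cal,[(st[i,0]+40,st[i,1])],52).round(1))
g=cv2.inRange(hsv,(50,60,60),(90,255,255));g[290:]=0;print(cv2.boundingRect(g))
"
```

```text
[ 291  217   76   73 2405]
229 293 366 [[426.5, 225.1], [427.7, 181.9]]
257 292 364 [[409.5, 225.6], [410.6, 182.2]]Traceback (most recent call last):
  File "<string>", line 7, in <module>
    c=np.where(l[r]==i)[0];print(r,c.min(),c.max(),cast(cal,[(c.min(),r),(c.max()+1,r)],52)[:,:2].round(1).tolist())
                                   ~~~~~^^
    return umr_minimum(a, axis, None, out, keepdims, initial, where)
ValueError: zero-size array to reduction operation minimum which has no identity
```

>>> {"method": "step_arm", "body": {
  "plan": [
    [[1.6, 0.5, 30, 2.5, 0.26], [1.6, 0.5, 55, 2.5, 0.26], [1.6, 0.5, 67, 2.5, 0.26], [1.6, 0.5, 71, 2.5, 0.26], [1.6, 0.5, 71, 2.5, 0.26], [1.6, 0.5, 71, 2.5, -0.3], [1.6, 0.5, 71, 2.5, -0.3], [1.6, 0.5, 71, 2.5, -0.3]]
  ]
}}

```text
t: 10.47
eef_pos: [411.9, 204.0, 41.0]
tcp_rot: [-3.141, -0.002, -0.021]
ft_force: [-0.5, -2.7, 2.9]
opening: 0.472
grip_force: 2.1
```

>>> {"method": "step_arm", "body": {
  "plan": [
    [[0, 0, 0, 0, -0.3], [0, 0, 0, 0, -0.3], [0, 0, 0, 0, -0.3]]
  ]
}}

```text
t: 10.72
eef_pos: [411.9, 204.0, 41.0]
tcp_rot: [-3.141, -0.002, -0.02]
ft_force: [-0.1, -4.3, 8.4]
opening: 0.472
grip_force: 30.0
```

>>> {"method": "step_arm", "body": {
  "plan": [
    [[0, 0, -6, 0, -0.3], [0, 0, -16, 0, -0.3], [0, 0, -36, 0, -0.3], [0, 0, -70, 0, -0.3], [0, 0, -105, 0, -0.3], [0, 0, -115, 0, -0.3], [0, 0, -115, 0, -0.3]]
  ]
}}

```text
t: 11.3
eef_pos: [412.2, 204.5, 158.0]
tcp_rot: [-3.14, -0.005, -0.02]
ft_force: [0.3, 1.4, -2.7]
opening: 0.468
grip_force: 30.0
```

```bash
python3 -c "
from h import *
to(426,52,150,76.8)"
```

```text
t 11.3 at [412.2 204.5 158. ] yaw -1.2 grip 30 open 0.468 F [ 0.3  1.4 -2.7]
 row: [ 16.9 152.2   8.  -78. ]
```

>>> {"method": "step_arm", "body": {
  "plan": [
    [[2, 20, 0, -7, -0.3], [5, 42, 0, -14, -0.3], [8, 65, 0, -21, -0.3], [11, 90, 0, -28, -0.3], [14, 115, 0, -35, -0.3], [17, 140, 0, -42, -0.3], [17, 152, 0, -49, -0.3], [17, 152, 0, -56, -0.3]]
  ]
}}

```text
t: 11.97
eef_pos: [424.6, 49.8, 154.0]
tcp_rot: [-3.14, 0.001, 0.961]
ft_force: [-0.6, 0.6, -3.4]
opening: 0.467
grip_force: 30.0
```

>>> {"method": "step_arm", "body": {
  "plan": [
    [[0, 0, 0, -7, -0.3], [0, 0, 0, -14, -0.3], [0, 0, 0, -21, -0.3], [0, 0, 10, -22, -0.3], [0, 0, 30, -22, -0.3], [0, 0, 40, -22, -0.3], [0, 0, 40, -22, -0.3]]
  ]
}}

```text
t: 12.55
eef_pos: [423.7, 51.8, 112.7]
tcp_rot: [-3.137, 0.001, 1.341]
ft_force: [-0.2, -0.5, -3.5]
opening: 0.467
grip_force: 30.0
```

```bash
python3 -c "
from h import *
to(426,52,56,76.8)"
```

```text
t 12.55 at [423.7  51.8 112.7] yaw 76.8 grip 30 open 0.467 F [-0.2 -0.5 -3.5]
 row: [ 0.7  2.2 56.7  0. ]
```

>>> {"method": "step_arm", "body": {
  "plan": [
    [[0.5, 2, 25, 0, -0.3], [0.5, 2, 42, 0, -0.3], [0.5, 2, 50, 0, -0.3], [0.5, 2, 54, 0, -0.3], [0.5, 2, 56, 0, -0.3], [0.5, 2, 57, 0, -0.3], [0.5, 2, 58, 0, -0.3], [0.5, 2, 58, 0, -0.3]]
  ]
}}

```text
t: 13.22
eef_pos: [427.5, 51.8, 57.5]
tcp_rot: [3.141, -0.0, 1.341]
ft_force: [0.1, -0.4, -3.0]
opening: 0.473
grip_force: 30.0
```

>>> {"method": "step_arm", "body": {
  "plan": [
    [[0, 0, 1, 0, -0.3], [0, 0, 1, 0, -0.3], [0, 0, 1, 0, -0.3]]
  ]
}}

```text
t: 13.47
eef_pos: [427.4, 51.8, 56.2]
tcp_rot: [3.141, 0.0, 1.341]
ft_force: [0.1, 0.1, -3.2]
opening: 0.474
grip_force: 30.0
```

>>> {"method": "step_arm", "body": {
  "plan": [
    [[0, 0, 1, 0, -0.3], [0, 0, 1.5, 0, -0.3], [0, 0, 2, 0, -0.3], [0, 0, 2, 0, -0.3]]
  ]
}}

```text
t: 13.8
eef_pos: [427.2, 51.8, 53.9]
tcp_rot: [-3.141, 0.0, 1.341]
ft_force: [0.3, -0.3, -3.0]
opening: 0.468
grip_force: 30.0
```

>>> {"method": "step_arm", "body": {
  "plan": [
    [[0, 0, 1, 0, -0.3], [0, 0, 1, 0, -0.3]]
  ]
}}

```text
t: 13.97
eef_pos: [427.4, 51.8, 53.1]
tcp_rot: [3.141, 0.0, 1.341]
ft_force: [-1.4, -0.5, -0.1]
opening: 0.474
grip_force: 30.0
```

>>> {"method": "step_arm", "body": {
  "plan": [
    [[0, 0, 0.5, 0, -0.3], [0, 0, 0.5, 0, -0.3]]
  ]
}}

```text
t: 14.13
eef_pos: [427.3, 51.8, 53.0]
tcp_rot: [3.141, -0.0, 1.341]
ft_force: [-1.9, -0.6, 10.2]
opening: 0.469
grip_force: 30.0
```

>>> {"method": "step_arm", "body": {
  "plan": [
    [[0, 0, 0, 0, 0.1], [0, 0, 0, 0, 0.26], [0, 0, 0, 0, 0.26], [0, 0, -10, 0, 0.26], [0, 0, -40, 0, 0.26], [0, 0, -80, 0, 0.26], [0, 0, -120, 0, 0.26], [0, 0, -120, 0, 0.26]]
  ]
}}

```text
t: 14.8
eef_pos: [429.6, 51.8, 178.3]
tcp_rot: [3.133, -0.002, 1.341]
ft_force: [0.4, 0.3, 0.2]
opening: 0.631
grip_force: 0.0
```

```bash
python3 -c "
from h import *
to(400,200,180,89)
"
```

```text
t 14.8 at [429.6  51.8 178.3] yaw 76.8 grip 0 open 0.631 F [0.4 0.3 0.2]
 row: [137.5 -62.6  -1.7 -12.2]
```

>>> {"method": "step_arm", "body": {
  "plan": [
    [[35, -16, 0, -6, 0.26], [70, -32, 0, -12, 0.26], [100, -46, 0, -12.2, 0.26], [112, -50, 0, -12.2, 0.26], [112, -50, 0, -12.2, 0.26], [112, -50, 0, -12.2, 0.26]]
  ]
}}

```text
t: 15.3
eef_pos: [404.0, 172.6, 172.4]
tcp_rot: [-3.142, 0.0, 1.555]
ft_force: [1.0, 0.7, 0.3]
opening: 0.635
grip_force: 0.0
```

```bash
python3 -c "
from h import *
to(366.5,250,100,89)
cal=env.get_calibration('wrist');im=env.read_camera('wrist');cv2.imwrite('pics/w8.png',im);np.savez('w8',K=cal['K'],extrinsics=cal['extrinsics'])
"
```

```text
t 15.3 at [404.  172.6 172.4] yaw 89.1 grip 0 open 0.635 F [1.  0.7 0.3]
 row: [ 76.8 -38.7  72.4   0.1]
```

View pics/w8.png

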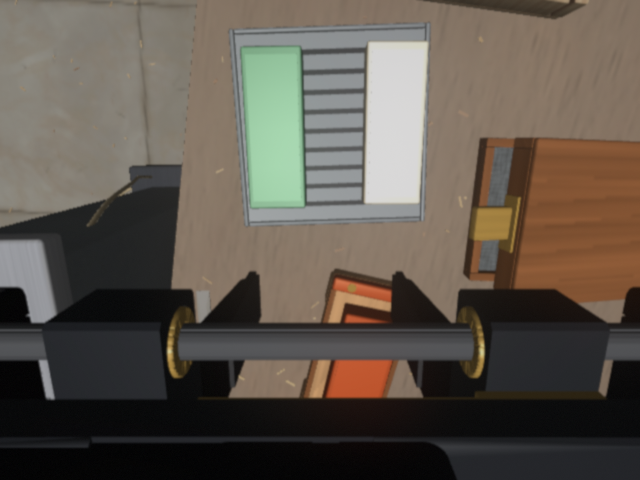

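The view shows green's corners at (243,47), (300,46), (305,206), (250,207), and cream's at (369,42), (428,42), (421,205), (364,204). The box tab is at (493,223), and the orange stone lies in its rest.

```bash
python3 -c "
from h import *
cal=dict(np.load('w8.npz'))
for L in ([(243,47),(300,46),(305,206),(250,207)],[(369,42),(428,42),(421,205),(364,204)]):
    b=cast(cal,L,28)[:,:2];d=b[0]+b[1]-b[2]-b[3];print(b.mean(0).round(1),np.linalg.norm(np.roll(b,-1,0)-b,axis=1).round(1),np.degrees(np.arctan2(d[1],d[0])).round(1))
for z in(24.5,50,60,65,70):print('tab',z,cast(cal,[(475,207),(518,207),(516,241),(475,241)],z)[:,:2].mean(0).round(1))
print('rim',cast(cal,[(482,139),(469,278)],18).round(1))
"
```

```text
[366.7 250.5] [ 41.4 117.   43.9 117.1] 89.6
[458.5 251.4] [ 42.7 118.8  45.4 118. ] 89.4
tab 24.5 [543.2 174.2]
tab 50 [532.1 179.7]
tab 60 [527.8 181.8]
tab 65 [525.6 182.9]
tab 70 [523.4 183.9]
rim [[528.8 241.7  18. ]
 [527.1 125.8  18. ]]
```

>>> {"method": "step_arm", "body": {
  "plan": [
    [[35, -18, 10, -0.4, 0.26], [65, -35, 35, -0.4, 0.26], [77, -38.5, 65, -0.4, 0.26], [77, -38.5, 92, -0.4, 0.26], [77, -38.5, 92, -0.4, 0.26], [77, -38.5, 92, -0.4, 0.26]]
  ]
}}

```text
t: 15.85
eef_pos: [367.0, 248.9, 80.1]
tcp_rot: [-3.139, 0.001, 1.56]
ft_force: [1.3, 0.9, 0.6]
opening: 0.629
grip_force: 0.0
```

```bash
python3 -c "
from h import *
to(366.7,250.5,14,89.5)
"
```

```text
t 15.85 at [367.  248.9  80.1] yaw 89.4 grip 0 open 0.629 F [1.3 0.9 0.6]
 row: [ 1.6 -0.3 66.1 -0.1]
```

>>> {"method": "step_arm", "body": {
  "plan": [
    [[1.5, 0, 25, 0, 0.26], [1.5, 0, 48, 0, 0.26], [1.5, 0, 60, 0, 0.26], [1.5, 0, 65, 0, 0.26], [1.5, 0, 65, 0, 0.26], [1.5, 0, 65, 0, -0.3], [1.5, 0, 65, 0, -0.3], [1.5, 0, 65, 0, -0.3]]
  ]
}}

```text
t: 16.52
eef_pos: [367.0, 251.3, 16.5]
tcp_rot: [3.141, -0.0, 1.56]
ft_force: [-5.3, 1.2, 4.3]
opening: 0.475
grip_force: 2.6
```

>>> {"method": "step_arm", "body": {
  "plan": [
    [[0, 0, 0, 0, -0.3], [0, 0, 0, 0, -0.3], [0, 0, 0, 0, -0.3]]
  ]
}}

```text
t: 16.77
eef_pos: [367.0, 251.3, 16.5]
tcp_rot: [3.141, -0.0, 1.561]
ft_force: [-0.9, -2.2, 10.1]
opening: 0.472
grip_force: 30.0
```

>>> {"method": "step_arm", "body": {
  "plan": [
    [[0, 0, -6, 0, -0.3], [0, 0, -16, 0, -0.3], [0, 0, -36, 0, -0.3], [0, 0, -70, 0, -0.3], [0, 0, -110, 0, -0.3], [0, 0, -145, 0, -0.3], [0, 0, -145, 0, -0.3]]
  ]
}}

```text
t: 17.35
eef_pos: [368.8, 252.4, 166.5]
tcp_rot: [3.133, -0.004, 1.561]
ft_force: [0.7, 1.3, -3.5]
opening: 0.468
grip_force: 30.0
```

```bash
python3 -c "
from h import *
to(430,50,165,82)
"
```

```text
t 17.35 at [368.8 252.4 166.5] yaw 89.4 grip 30 open 0.468 F [ 0.7  1.3 -3.5]
 row: [-201.8   63.2    1.5    7.4]
```

>>> {"method": "step_arm", "body": {
  "plan": [
    [[-36, 18, 0, 1, -0.3], [-73, 34, 0, 2, -0.3], [-112, 48, 0, 3, -0.3], [-152, 58, 0, 4, -0.3], [-192, 64, 0, 6, -0.3], [-233, 68, 0, 8, -0.3], [-274, 70, 0, 10, -0.3], [-315, 70, 0, 12, -0.3]]
  ]
}}

```text
t: 18.02
eef_pos: [433.4, -66.3, 160.4]
tcp_rot: [3.142, 0.0, 1.349]
ft_force: [1.0, -0.1, -2.4]
opening: 0.469
grip_force: 30.0
```

```bash
python3 -c "
from h import *
to(371,-338.5,165,74)
"
```

```text
t 18.02 at [433.4 -66.3 160.4] yaw 77.3 grip 30 open 0.469 F [ 1.  -0.1 -2.4]
 row: [-279.3   -1.1   -4.6    3.3]
```

>>> {"method": "step_arm", "body": {
  "plan": [
    [[-40, 0, -4, 1, -0.3], [-80, 0, -4, 2, -0.3], [-120, 0, -4, 3, -0.3], [-160, 0, -4, 3.3, -0.3], [-200, 0, -4, 3.3, -0.3], [-240, 0, 0, 3.3, -0.3], [-275, -1, 10, 3.3, -0.3], [-279, -1, 40, 3.3, -0.3]]
  ]
}}

```text
t: 18.68
eef_pos: [372.1, -342.6, 122.5]
tcp_rot: [3.135, 0.005, 1.29]
ft_force: [0.2, -0.7, -3.8]
opening: 0.47
grip_force: 30.0
```

>>> {"method": "step_arm", "body": {
  "plan": [
    [[0, 0, 0, 0, -0.3], [0, 0, 0, 0, -0.3]]
  ]
}}

```text
t: 18.85
eef_pos: [371.1, -335.7, 119.5]
tcp_rot: [-3.138, -0.002, 1.292]
ft_force: [0.2, -0.0, -2.2]
opening: 0.467
grip_force: 30.0
```

```bash
python3 -c "
from h import *
to(371,-338.5,56,74)
cal=env.get_calibration('wrist');im=env.read_camera('wrist');cv2.imwrite('pics/w9.png',im)
i=env.read_camera('side');cv2.imwrite('pics/side9.png',i[200:440,100:420].repeat(2,0).repeat(2,1))
"
```

```text
t 18.85 at [ 371.1 -335.7  119.5] yaw 74.1 grip 30 open 0.467 F [ 0.2 -0.  -2.2]
 row: [-2.7  0.7 63.5  0.1]
```

View pics/side9.png

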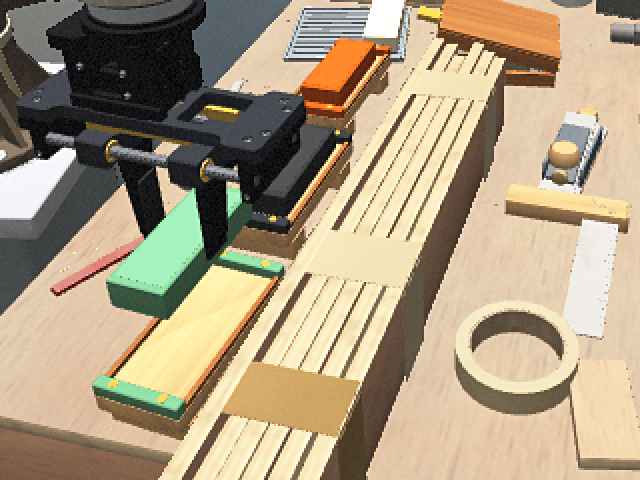

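The side view shows charcoal and orange lying in their rests, and green held level over the green rest.

>>> {"method": "step_arm", "body": {
  "plan": [
    [[-4, 0.5, 30, 0, -0.3], [-4, 0.5, 47, 0, -0.3], [-4, 0.5, 56, 0, -0.3], [-4, 0.5, 60, 0, -0.3], [-4, 0.5, 62, 0, -0.3], [-4, 0.5, 63.5, 0, -0.3], [-4, 0.5, 63.5, 0, -0.3]]
  ]
}}

```text
t: 19.53
eef_pos: [371.8, -340.5, 57.8]
tcp_rot: [3.141, 0.001, 1.294]
ft_force: [0.4, 0.9, -3.7]
opening: 0.471
grip_force: 30.0
```

>>> {"method": "step_arm", "body": {
  "plan": [
    [[0, 0, 1, 0, -0.3], [0, 0, 1, 0, -0.3], [0, 0, 1, 0, -0.3]]
  ]
}}

```text
t: 19.78
eef_pos: [371.5, -340.5, 56.4]
tcp_rot: [3.141, 0.0, 1.294]
ft_force: [-0.0, 0.3, -3.2]
opening: 0.473
grip_force: 30.0
```

```bash
python3 -c "
from h import *
i=env.read_camera('side');cv2.imwrite('pics/side10.png',cv2.resize(i[220:420,140:300],None,fx=3.7,fy=3,interpolation=cv2.INTER_CUBIC))
"
```

```text
(no output)
```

View pics/side10.png

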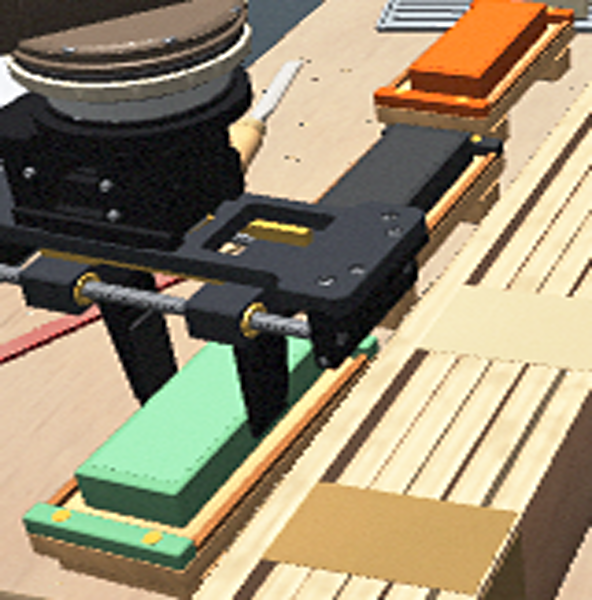

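The side view shows green just above the board and inside the pocket, with a gap at the near stop.

>>> {"method": "step_arm", "body": {
  "plan": [
    [[0, 0, 1, 0, -0.3], [0, 0, 2, 0, -0.3], [0, 0, 2.5, 0, -0.3], [0, 0, 2.5, 0, -0.3]]
  ]
}}

```text
t: 20.17
eef_pos: [371.4, -340.3, 53.4]
tcp_rot: [-3.141, -0.0, 1.294]
ft_force: [-0.6, -1.1, -3.1]
opening: 0.472
grip_force: 30.0
```

>>> {"method": "step_arm", "body": {
  "plan": [
    [[0, 0, 1, 0, -0.3], [0, 0, 1, 0, -0.3]]
  ]
}}

```text
t: 20.33
eef_pos: [371.4, -340.4, 52.6]
tcp_rot: [3.142, 0.0, 1.294]
ft_force: [-1.1, -0.1, -3.2]
opening: 0.473
grip_force: 30.0
```

>>> {"method": "step_arm", "body": {
  "plan": [
    [[0, 0, 1, 0, -0.3], [0, 0, 1, 0, -0.3]]
  ]
}}

```text
t: 20.5
eef_pos: [371.5, -340.4, 52.5]
tcp_rot: [3.141, 0.0, 1.294]
ft_force: [-2.5, 3.4, 14.2]
opening: 0.469
grip_force: 30.0
```

Release, rise and head back toward the box with the gripper partly open.

>>> {"method": "step_arm", "body": {
  "plan": [
    [[0, 0, 0, 0, 0.1], [0, 0, 0, 0, 0.26], [0, 0, 0, 0, 0.26], [0, 0, -10, 0, 0.26], [0, 0, -45, 0, 0.26], [0, 0, -85, 0, 0.26], [0, 0, -125, 0, 0.26], [0, 0, -165, 0, 0.26]]
  ]
}}

```text
t: 21.17
eef_pos: [371.1, -339.9, 219.1]
tcp_rot: [3.142, 0.0, 1.294]
ft_force: [0.5, -0.4, -0.7]
opening: 0.631
grip_force: 0.0
```

>>> {"method": "step_arm", "body": {
  "plan": [
    [[35, 15, -20, 7, 0.26], [72, 25, -30, 14, 0.26], [110, 31, -30, 21, 0.26], [150, 33, -30, 28, 0.26], [190, 33, -30, 35, 0.26], [230, 30, -30, 42, 0.26], [270, 25, -30, 49, 0.26], [310, 20, -30, 56, 0.26]]
  ]
}}

```text
t: 21.83
eef_pos: [471.7, -71.1, 247.2]
tcp_rot: [3.141, -0.0, 0.403]
ft_force: [0.9, 0.2, 0.2]
opening: 0.626
grip_force: 0.0
```

```bash
python3 -c "
from h import *
to(440,185,230,-2.5)
"
```

```text
t 21.83 at [471.7 -71.1 247.2] yaw 23.1 grip 0 open 0.626 F [0.9 0.2 0.2]
 row: [  71.3 -248.    17.2   25.6]
```

>>> {"method": "step_arm", "body": {
  "plan": [
    [[10, -36, 2, 6, 0.26], [20, -74, 4, 12, 0.26], [31, -112, 6, 18, 0.26], [42, -150, 8, 21, 0.26], [53, -188, 10, 21, 0.26], [64, -226, 14, 21, 0.26], [68, -246, 17, 21, 0.26], [68, -246, 17, 21, 0.26]]
  ]
}}

```text
t: 22.5
eef_pos: [435.1, 182.9, 229.6]
tcp_rot: [-3.141, 0.0, 0.046]
ft_force: [0.5, 0.1, 0.3]
opening: 0.63
grip_force: 0.0
```

>>> {"method": "step_arm", "body": {
  "plan": [
    [[0, 0, 0, 0, 0.26], [0, 0, 0, 0, 0.26]]
  ]
}}

```text
t: 22.67
eef_pos: [436.4, 179.5, 229.9]
tcp_rot: [3.141, -0.0, 0.042]
ft_force: [0.1, 0.0, -0.2]
opening: 0.632
grip_force: 0.0
```

```bash
python3 -c "
from h import *
to(523,183.5,90,-2.5)
cal=env.get_calibration('wrist');im=env.read_camera('wrist');cv2.imwrite('pics/w11.png',im);np.savez('w11',K=cal['K'],extrinsics=cal['extrinsics'])
"
```

```text
t 22.67 at [436.4 179.5 229.9] yaw 2.4 grip 0 open 0.632 F [ 0.1  0.  -0.2]
 row: [ 86.7  -0.4 139.9   4.9]
```

View pics/w11.png

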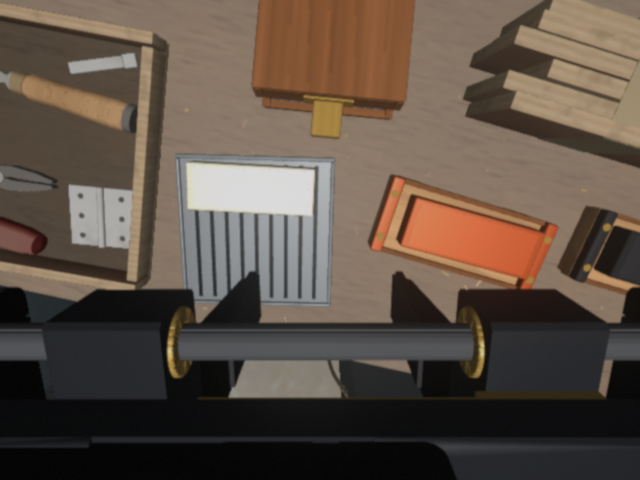

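The wrist view shows orange seated in its rest, cream at (250,190), the tab at (327,117) and the box's front rim from (264,107) to (391,118).

```bash
python3 -c "
from h import *
cal=dict(np.load('w11.npz'));w8=dict(np.load('w8.npz'))
b=cast(cal,[(264,107),(391,118)],18)[:,:2];print('rim',b.round(1),np.linalg.norm(b[0]-b[1]),np.degrees(np.arctan2(-(b[0]-b[1])[0],(b[0]-b[1])[1])))
for z in(40,55,60,65,70,75):print('tab',z,cast(cal,[(313,99),(344,99),(341,136),(312,134)],z)[:,:2].mean(0).round(1),cast(w8,[(475,207),(518,207),(516,241),(475,241)],z)[:,:2].mean(0).round(1))
for z in(60,70):b=cast(cal,[(255,92),(406,107)],z)[:,:2];print('lid edge',b.round(1),np.linalg.norm(b[0]-b[1]),np.degrees(np.arctan2(-(b[0]-b[1])[0],(b[0]-b[1])[1])))
"
```

```text
rim [[532.5 240.7]
 [527.9 124.1]] 116.68680206522926 -2.2720915231029335
tab 40 [524.9 182.5] [536.5 177.5]
tab 55 [524.1 182.5] [530.  180.7]
tab 60 [523.8 182.5] [527.8 181.8]
tab 65 [523.5 182.5] [525.6 182.9]
tab 70 [523.3 182.5] [523.4 183.9]
tab 75 [523.  182.6] [521.3 185. ]
lid edge [[540.7 241.7]
 [534.4 119.2]] 122.64829358750276 -2.920622622488172
lid edge [[539.6 240. ]
 [533.6 121.1]] 119.02937966637961 -2.920622622488233
```

>>> {"method": "step_arm", "body": {
  "plan": [
    [[35, 0, 20, 5, 0.26], [70, 0, 50, 5, 0.26], [84, 0, 90, 5, 0.26], [84, 0, 118, 5, 0.26], [84, 0, 118, 5, 0.26], [84, 0, 118, 5, 0.26]]
  ]
}}

```text
t: 23.22
eef_pos: [520.0, 182.2, 111.0]
tcp_rot: [3.141, 0.003, -0.047]
ft_force: [0.3, -0.2, -0.3]
opening: 0.626
grip_force: 0.0
```

```bash
python3 -c "
from h import *
to(520.3,182.8,57,-2.6)
"
```

```text
t 23.22 at [520.  182.2 111. ] yaw -2.7 grip 0 open 0.626 F [ 0.3 -0.2 -0.3]
 row: [ 0.3 -0.6 54.  -0.1]
```

>>> {"method": "step_arm", "body": {
  "plan": [
    [[0, -0.5, 25, 0, 0.26], [0, -0.5, 45, 0, 0.26], [0, -0.5, 54, 0, 0.26], [0, -0.5, 54, 0, 0.26], [0, -0.5, 54, 0, -0.7], [0, -0.5, 54, 0, -0.7], [0, -0.5, 54, 0, -0.7], [0, -0.5, 54, 0, -0.7]]
  ]
}}

```text
t: 23.88
eef_pos: [520.8, 184.0, 58.6]
tcp_rot: [-3.141, -0.002, -0.045]
ft_force: [0.4, -0.7, 0.1]
opening: 0.406
grip_force: 0.0
```

>>> {"method": "step_arm", "body": {
  "plan": [
    [[0, 0, 0, 0, -0.7], [0, 0, 0, 0, -0.7], [0, 0, 0, 0, -0.7]]
  ]
}}

```text
t: 24.13
eef_pos: [520.2, 182.6, 57.6]
tcp_rot: [3.14, 0.001, -0.044]
ft_force: [0.2, -9.9, 1.1]
opening: 0.251
grip_force: 30.0
```

```bash
python3 -c "
from h import *
to(520.3,182.8,57,-2.6)
i=env.read_camera('scene');cv2.imwrite('pics/sc12.png',cv2.resize(i[160:360,160:340],None,fx=3,fy=3,interpolation=cv2.INTER_CUBIC))
"
```

```text
t 24.13 at [520.2 182.6  57.6] yaw -2.5 grip 30 open 0.251 F [ 0.2 -9.9  1.1]
 row: [ 0.1 -0.2  0.6  0.1]
```

View pics/sc12.png

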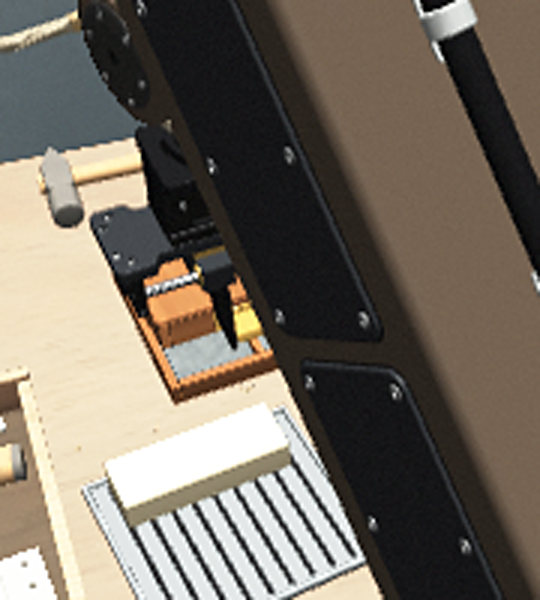

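The scene crop shows the fingers pinching the tab at (235,325), and the opening of 0.251 matches its 24 mm. I'll open the lid along the arc.

>>> {"method": "step_arm", "body": {
  "plan": [
    [[3.5, 0, -10, 0, -0.7], [8, 0, -20.3, 0, -0.7], [14, 0, -31.5, 0, -0.7], [20.4, 0, -42.2, 0, -0.7], [28, 0, -52.4, 0, -0.7], [35.9, 0, -62.1, 0, -0.7], [44.8, 0, -71, 0, -0.7], [54.2, 0, -79.4, 0, -0.7]]
  ]
}}

```text
t: 24.85
eef_pos: [573.5, 180.0, 136.7]
tcp_rot: [3.139, 0.004, -0.045]
ft_force: [-0.9, -8.7, -4.3]
opening: 0.249
grip_force: 30.0
```

>>> {"method": "step_arm", "body": {
  "plan": [
    [[10, 0, -7.5, 0, -0.7], [20.7, 0, -14.4, 0, -0.7], [32, 0, -20.3, 0, -0.7], [43.3, 0, -25.6, 0, -0.7], [55, 0, -29.7, 0, -0.7], [67.4, 0, -33.1, 0, -0.7], [80, 0, -35.5, 0, -0.7], [92.3, 0, -37.1, 0, -0.7]]
  ]
}}

```text
t: 25.52
eef_pos: [666.7, 175.6, 175.0]
tcp_rot: [3.139, 0.001, -0.045]
ft_force: [-3.9, -9.9, 6.2]
opening: 0.243
grip_force: 30.0
```

>>> {"method": "step_arm", "body": {
  "plan": [
    [[11, 0, -0.3, 0, -0.7], [22, 0, -0.2, 0, -0.7], [33.5, 0, 0.6, 0, -0.7], [33.5, 0, 0.6, 0, -0.7], [33.5, 0, 0.6, 0, -0.7]]
  ]
}}

```text
t: 25.93
eef_pos: [701.4, 173.9, 174.9]
tcp_rot: [3.139, -0.003, -0.046]
ft_force: [1.7, -9.8, 10.0]
opening: 0.234
grip_force: 30.0
```

```bash
python3 -c "
from h import *
to(700.1,174.7,173,-2.6)
"
```

```text
t 25.93 at [701.4 173.9 174.9] yaw -2.6 grip 30 open 0.234 F [ 1.7 -9.8 10. ]
 row: [-1.4 -0.7  1.9 -0. ]
```

>>> {"method": "step_arm", "body": {
  "plan": [
    [[0, 0, 0, 0, -0.2], [0, 0, 0, 0, 0.1], [0, 0, 0, 0, 0.26], [0, 0, -15, 0, 0.26], [0, 0, -45, 0, 0.26], [0, 0, -70, 0, 0.26], [-30, 0, -75, 0, 0.26], [-70, 0, -75, 0, 0.26]]
  ]
}}

```text
t: 26.6
eef_pos: [631.3, 179.0, 249.4]
tcp_rot: [-3.141, -0.003, -0.046]
ft_force: [1.0, 0.5, -0.2]
opening: 0.626
grip_force: 0.0
```

>>> {"method": "step_arm", "body": {
  "plan": [
    [[-25, -8, 0, -7, 0.26], [-50, -16, 0, -14, 0.26], [-75, -24, 0, -21, 0.26], [-100, -32, 10, -28, 0.26], [-125, -40, 20, -35, 0.26], [-150, -52, 30, -42, 0.26], [-170, -62, 40, -49, 0.26], [-175, -65, 45, -56, 0.26]]
  ]
}}

```text
t: 27.27
eef_pos: [455.1, 252.8, 202.5]
tcp_rot: [-3.14, 0.002, 0.94]
ft_force: [0.0, 0.2, -0.5]
opening: 0.629
grip_force: 0.0
```

>>> {"method": "step_arm", "body": {
  "plan": [
    [[0, 0, 15, -7, 0.26], [0, 0, 30, -14, 0.26], [0, 0, 45, -21, 0.26], [0, 0, 60, -28, 0.26], [0, 0, 75, -35, 0.26], [0, 0, 75, -36, 0.26], [0, 0, 75, -36, 0.26]]
  ]
}}

```text
t: 27.85
eef_pos: [458.0, 251.8, 128.1]
tcp_rot: [-3.14, 0.001, 1.559]
ft_force: [0.4, -0.9, 0.8]
opening: 0.629
grip_force: 0.0
```

```bash
python3 -c "
from h import *
to(458.5,251,80,89.5)
"
```

```text
t 27.85 at [458.  251.8 128.1] yaw 89.3 grip 0 open 0.629 F [ 0.4 -0.9  0.8]
 row: [-0.8  0.5 48.1 -0.2]
```

>>> {"method": "step_arm", "body": {
  "plan": [
    [[-0.5, 0.5, 30, 0, 0.26], [-0.5, 0.5, 65, 0, 0.26], [-0.5, 0.5, 95, 0, 0.26], [-0.5, 0.5, 107, 0, 0.26], [-0.5, 0.5, 111, 0, 0.26], [-0.5, 0.5, 111, 0, 0.26]]
  ]
}}

```text
t: 28.35
eef_pos: [459.0, 251.4, 17.4]
tcp_rot: [-3.141, 0.0, 1.558]
ft_force: [-0.3, 0.2, -0.1]
opening: 0.633
grip_force: 0.0
```

```bash
python3 -c "
from h import *
to(458.5,251,17,89.5)
"
```

```text
t 28.35 at [459.  251.4  17.4] yaw 89.3 grip 0 open 0.633 F [-0.3  0.2 -0.1]
 row: [-0.4 -0.5  0.4 -0.2]
```

>>> {"method": "step_arm", "body": {
  "plan": [
    [[0, 0, 0, 0, -0.3], [0, 0, 0, 0, -0.3], [0, 0, 0, 0, -0.3], [0, 0, 0, 0, -0.3], [0, 0, 0, 0, -0.3], [0, 0, 0, 0, -0.3]]
  ]
}}

```text
t: 28.85
eef_pos: [459.1, 251.4, 18.6]
tcp_rot: [3.14, -0.001, 1.56]
ft_force: [-2.4, 0.5, 8.2]
opening: 0.474
grip_force: 30.0
```

>>> {"method": "step_arm", "body": {
  "plan": [
    [[0, 0, -6, 0, -0.3], [0, 0, -16, 0, -0.3], [0, 0, -36, 0, -0.3], [0, 0, -70, 0, -0.3], [0, 0, -100, 0, -0.3], [0, 0, -120, 0, -0.3], [0, 0, -120, 0, -0.3]]
  ]
}}

```text
t: 29.43
eef_pos: [460.3, 251.9, 142.1]
tcp_rot: [3.135, -0.003, 1.561]
ft_force: [1.1, -0.6, -1.9]
opening: 0.467
grip_force: 30.0
```

```bash
python3 -c "
from h import *
to(606.4,201,120,-2.6)
"
```

```text
t 29.43 at [460.3 251.9 142.1] yaw 89.4 grip 30 open 0.467 F [ 1.1 -0.6 -1.9]
 row: [-49.4 146.6  22.1  92. ]
```

>>> {"method": "step_arm", "body": {
  "plan": [
    [[-6, 15, 0, 7, -0.3], [-12, 30, 0, 14, -0.3], [-18, 45, 0, 21, -0.3], [-24, 60, 0, 28, -0.3], [-30, 75, 0, 35, -0.3], [-36, 90, 0, 42, -0.3], [-42, 105, 0, 49, -0.3], [-48, 120, 0, 56, -0.3]]
  ]
}}

```text
t: 30.1
eef_pos: [578.6, 201.5, 136.7]
tcp_rot: [-3.141, 0.001, 0.577]
ft_force: [0.6, 0.4, -3.3]
opening: 0.472
grip_force: 30.0
```

>>> {"method": "step_arm", "body": {
  "plan": [
    [[0, 0, 0, 7, -0.3], [0, 0, 0, 14, -0.3], [0, 0, 0, 21, -0.3], [0, 0, 0, 28, -0.3], [0, 0, 0, 35, -0.3], [0, 0, 0, 36, -0.3], [0, 0, 0, 36, -0.3]]
  ]
}}

```text
t: 30.68
eef_pos: [578.0, 201.9, 136.9]
tcp_rot: [3.141, 0.001, -0.043]
ft_force: [-0.4, -0.2, -1.6]
opening: 0.47
grip_force: 30.0
```

```bash
python3 -c "
from h import *
to(606.4,201,90,-2.6)
cal=env.get_calibration('wrist');im=env.read_camera('wrist');cv2.imwrite('pics/w13.png',im);np.savez('w13',K=cal['K'],extrinsics=cal['extrinsics'])
"
```

```text
t 30.68 at [578.  201.9 136.9] yaw -2.5 grip 30 open 0.47 F [-0.4 -0.2 -1.6]
 row: [28.4 -0.3 46.9  0.1]
```

View pics/w13.png

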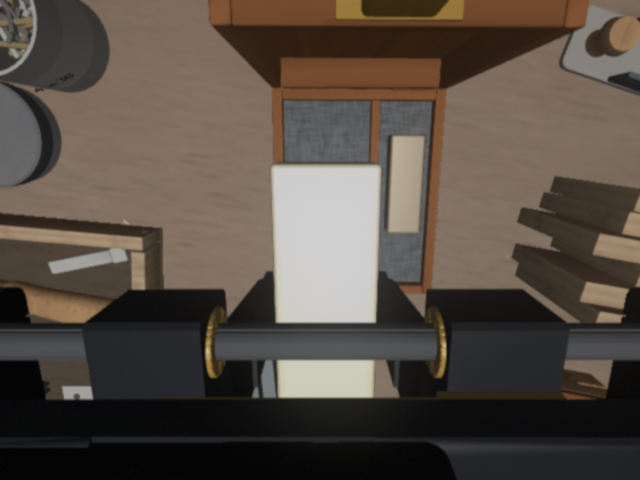

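The view shows the open lid at the top, and the felt bay between the left wall (col 284) and the divider (col 371) with its back wall at row 100. Cream is held at (325,280).

```bash
python3 -c "
from h import *
cal=dict(np.load('w13.npz'))
print('bay in z18',cast(cal,[(284,100),(371,101),(284,160),(373,160)],18)[:,:2].round(1).tolist())
print('rim outer',cast(cal,[(273,90),(445,90),(432,293)],18)[:,:2].round(1).tolist())
print('stone top',cast(cal,[(273,167),(379,165)],146)[:,:2].round(1).tolist())
"
```

```text
bay in z18 [[674.8, 227.3], [671.6, 167.6], [634.5, 230.0], [631.8, 166.7]]
rim outer [[681.6, 234.3], [676.6, 117.0], [528.8, 122.4]]
stone top [[637.5, 221.2], [636.5, 179.1]]
```

>>> {"method": "step_arm", "body": {
  "plan": [
    [[20, -1, 10, 0, -0.3], [28, -1.2, 35, 0, -0.3], [28, -1.2, 65, 0, -0.3], [28, -1.2, 85, 0, -0.3], [28, -1.2, 95, 0, -0.3], [28, -1.2, 100, 0, -0.3], [28, -1.2, 100, 0, -0.3]]
  ]
}}

```text
t: 31.32
eef_pos: [606.2, 202.0, 36.9]
tcp_rot: [3.141, 0.001, -0.044]
ft_force: [0.1, 0.2, -2.4]
opening: 0.469
grip_force: 30.0
```

```bash
python3 -c "
from h import *
to(605.8,201.8,23,-2.6)
i=env.read_camera('scene');cv2.imwrite('pics/sc14.png',cv2.resize(i[180:320,160:320],None,fx=4,fy=4,interpolation=cv2.INTER_CUBIC))
"
```

```text
t 31.32 at [606.2 202.   36.9] yaw -2.5 grip 30 open 0.469 F [ 0.1  0.2 -2.4]
 row: [-0.4  0.2 13.9  0.1]
```

>>> {"method": "step_arm", "body": {
  "plan": [
    [[0, 0, 4, 0, -0.3], [0, 0, 7, 0, -0.3], [0, 0, 9, 0, -0.3], [0, 0, 11, 0, -0.3], [0, 0, 12, 0, -0.3], [0, 0, 12, 0, -0.3]]
  ]
}}

```text
t: 31.87
eef_pos: [606.3, 201.9, 25.3]
tcp_rot: [3.141, 0.0, -0.045]
ft_force: [0.5, 1.0, -2.4]
opening: 0.473
grip_force: 30.0
```

>>> {"method": "step_arm", "body": {
  "plan": [
    [[0, 0, 1, 0, -0.3], [0, 0, 1, 0, -0.3]]
  ]
}}

```text
t: 32.03
eef_pos: [606.4, 201.9, 24.3]
tcp_rot: [3.142, -0.0, -0.045]
ft_force: [-0.5, 0.3, -2.5]
opening: 0.468
grip_force: 30.0
```

>>> {"method": "step_arm", "body": {
  "plan": [
    [[0, 0, 0.7, 0, -0.3], [0, 0, 0.7, 0, -0.3]]
  ]
}}

```text
t: 32.2
eef_pos: [606.3, 202.0, 23.6]
tcp_rot: [3.141, 0.0, -0.045]
ft_force: [-0.4, -0.1, -3.5]
opening: 0.469
grip_force: 30.0
```

>>> {"method": "step_arm", "body": {
  "plan": [
    [[0, 0, 0.8, 0, -0.3], [0, 0, 0.8, 0, -0.3]]
  ]
}}

```text
t: 32.37
eef_pos: [606.3, 201.9, 22.8]
tcp_rot: [3.141, 0.0, -0.045]
ft_force: [-0.3, -0.3, -2.6]
opening: 0.467
grip_force: 30.0
```

>>> {"method": "step_arm", "body": {
  "plan": [
    [[0, 0, 0.8, 0, -0.3], [0, 0, 0.8, 0, -0.3]]
  ]
}}

```text
t: 32.53
eef_pos: [606.4, 202.0, 22.7]
tcp_rot: [3.142, -0.0, -0.045]
ft_force: [-3.0, 0.0, 3.7]
opening: 0.47
grip_force: 30.0
```

>>> {"method": "step_arm", "body": {
  "plan": [
    [[0, 0, 0, 0, 0.05], [0, 0, 0, 0, 0.1], [0, 0, 0, 0, 0.1], [0, 0, -8, 0, 0.1], [0, 0, -30, 0, 0.1], [0, 0, -70, 0, 0.1], [0, 0, -110, 0, 0.1], [0, 0, -110, 0, 0.1]]
  ]
}}

```text
t: 33.2
eef_pos: [609.3, 202.7, 140.1]
tcp_rot: [-3.139, -0.011, -0.045]
ft_force: [0.9, 0.0, 0.0]
opening: 0.548
grip_force: 0.0
```

```bash
python3 -c "
from h import *
to(700.5,174.7,210,-2.6)
cal=env.get_calibration('wrist');im=env.read_camera('wrist');cv2.imwrite('pics/w15.png',im)
"
```

```text
t 33.2 at [609.3 202.7 140.1] yaw -2.6 grip 0 open 0.548 F [0.9 0.  0. ]
 row: [ 92.4  23.9 -69.9   0. ]
```

View pics/w15.png

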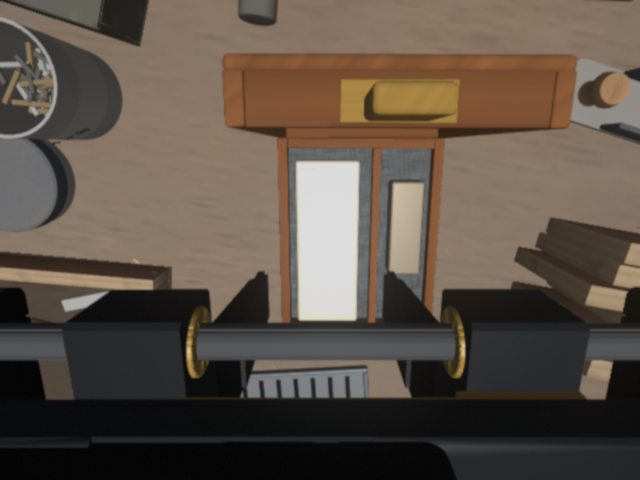

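Cream lies flat in the felt bay, spanning (297–358, 160–320), and the tab points up at (415,97). I'll re-pinch it to shut the lid.

>>> {"method": "step_arm", "body": {
  "plan": [
    [[0, 0, -35, 0, 0.26], [0, 5, -70, 0, 0.26], [20, 15, -100, 0, 0.26], [55, 25, -105, 0, 0.26], [90, 25, -105, 0, 0.26], [93, 25, -105, 0, 0.26], [93, 25, -105, 0, 0.26]]
  ]
}}

```text
t: 33.83
eef_pos: [698.8, 172.2, 235.0]
tcp_rot: [3.141, 0.002, -0.046]
ft_force: [-0.7, -0.5, -0.3]
opening: 0.63
grip_force: 0.0
```

```bash
python3 -c "
from h import *
to(701.4,173.9,175,-2.6)
"
```

```text
t 33.83 at [698.8 172.2 235. ] yaw -2.6 grip 0 open 0.63 F [-0.7 -0.5 -0.3]
 row: [ 2.5 -1.8 60.  -0. ]
```

>>> {"method": "step_arm", "body": {
  "plan": [
    [[1.5, -1.5, 20, 0, 0.26], [1.5, -1.5, 40, 0, 0.26], [1.5, -1.5, 53, 0, 0.26], [1.5, -1.5, 59, 0, 0.26], [1.5, -1.5, 59, 0, 0.26], [1.5, -1.5, 59, 0, -0.7], [1.5, -1.5, 59, 0, -0.7], [1.5, -1.5, 59, 0, -0.7]]
  ]
}}

```text
t: 34.5
eef_pos: [699.9, 174.4, 179.3]
tcp_rot: [-3.141, -0.002, -0.045]
ft_force: [-0.7, 0.4, -0.4]
opening: 0.474
grip_force: 0.0
```

>>> {"method": "step_arm", "body": {
  "plan": [
    [[0, 0, 0, 0, -0.7], [0, 0, 0, 0, -0.7], [0, 0, 0, 0, -0.7], [0, 0, 0, 0, -0.7]]
  ]
}}

```text
t: 34.83
eef_pos: [699.7, 173.7, 178.4]
tcp_rot: [3.141, -0.0, -0.045]
ft_force: [-1.0, -2.1, 2.0]
opening: 0.241
grip_force: 30.0
```

>>> {"method": "step_arm", "body": {
  "plan": [
    [[-11, 0, 0, 0, -0.7], [-22.5, 0, -0.4, 0, -0.7], [-34, 0, -0.6, 0, -0.7], [-47, 0, 1.2, 0, -0.7], [-59.4, 0, 3.5, 0, -0.7], [-72, 0, 7, 0, -0.7], [-84, 0, 11.2, 0, -0.7], [-95.5, 0, 16.6, 0, -0.7]]
  ]
}}

```text
t: 35.5
eef_pos: [604.7, 178.3, 160.9]
tcp_rot: [3.141, -0.002, -0.045]
ft_force: [7.0, -1.5, -7.5]
opening: 0.247
grip_force: 30.0
```

>>> {"method": "step_arm", "body": {
  "plan": [
    [[-11.4, 0, 6, 0, -0.7], [-22.2, 0, 13, 0, -0.7], [-32.5, 0, 20.6, 0, -0.7], [-42, 0, 29.2, 0, -0.7], [-51.1, 0, 38.2, 0, -0.7], [-59.3, 0, 48.2, 0, -0.7], [-66.9, 0, 58.5, 0, -0.7], [-73.6, 0, 69.6, 0, -0.7]]
  ]
}}

```text
t: 36.17
eef_pos: [530.9, 181.9, 92.1]
tcp_rot: [-3.141, -0.002, -0.045]
ft_force: [1.0, -1.2, 2.4]
opening: 0.247
grip_force: 30.0
```

>>> {"method": "step_arm", "body": {
  "plan": [
    [[-5.9, 0, 11.3, 0, -0.7], [-10.9, 0, 23, 0, -0.7], [-15, 0, 35.2, 0, -0.7], [-17.7, 0, 46, 0, -0.7], [-19.9, 0, 56.8, 0, -0.7], [-19.9, 0, 56.8, 0, -0.7]]
  ]
}}

```text
t: 36.67
eef_pos: [510.7, 182.9, 33.9]
tcp_rot: [-3.142, 0.0, -0.045]
ft_force: [0.9, 0.6, -0.4]
opening: 0.248
grip_force: 30.0
```

```bash
python3 -c "
from h import *
to(509.5,183.2,15,-2.6)
"
```

```text
t 36.67 at [510.7 182.9  33.9] yaw -2.6 grip 30 open 0.248 F [ 0.9  0.6 -0.4]
 row: [-1.2 -0.3 18.9  0. ]
```

>>> {"method": "step_arm", "body": {
  "plan": [
    [[-0.5, 0, 5, 0, -0.7], [-1, 0, 10, 0, -0.7], [-1.2, 0, 14, 0, -0.7], [-1.2, 0, 16, 0, -0.7], [-1.2, 0, 17.5, 0, -0.7], [-1.2, 0, 17.5, 0, -0.7]]
  ]
}}

```text
t: 37.17
eef_pos: [509.6, 182.9, 18.4]
tcp_rot: [3.142, 0.0, -0.045]
ft_force: [-5.9, 1.1, 12.9]
opening: 0.247
grip_force: 30.0
```

>>> {"method": "step_arm", "body": {
  "plan": [
    [[0, 0, 1, 0, -0.7], [0, 0, 1, 0, -0.7]]
  ]
}}

```text
t: 37.33
eef_pos: [509.7, 182.9, 18.1]
tcp_rot: [-3.141, -0.001, -0.045]
ft_force: [-8.8, 0.4, 22.4]
opening: 0.249
grip_force: 30.0
```

>>> {"method": "step_arm", "body": {
  "plan": [
    [[0, 0, 1, 0, -0.7], [0, 0, 1, 0, -0.7]]
  ]
}}

```text
t: 37.5
eef_pos: [509.8, 182.9, 17.7]
tcp_rot: [-3.141, -0.001, -0.045]
ft_force: [-9.7, -0.9, 30.0]
opening: 0.251
grip_force: 30.0
```

>>> {"method": "step_arm", "body": {
  "plan": [
    [[0, 0, 0, 0, -0.2], [0, 0, 0, 0, 0.26], [0, 0, 0, 0, 0.26], [0, 0, 0, 0, 0.26], [0, 0, -40, 0, 0.26], [0, 0, -80, 0, 0.26], [-10, 0, -120, 0, 0.26], [-50, 0, -160, 0, 0.26]]
  ]
}}

```text
t: 38.17
eef_pos: [472.9, 184.6, 167.6]
tcp_rot: [-3.141, -0.004, -0.046]
ft_force: [-1.1, -0.5, 0.5]
opening: 0.627
grip_force: 0.0
```

>>> {"method": "step_arm", "body": {
  "plan": [
    [[-20, 30, -40, 0, 0.26], [-30, 70, -60, 0, 0.26], [-30, 110, -60, 0, 0.26], [-30, 150, -60, 0, 0.26], [-30, 190, -60, 0, 0.26], [-30, 190, -60, 0, 0.26], [-30, 190, -60, 0, 0.26]]
  ]
}}

```text
t: 38.75
eef_pos: [431.7, -6.0, 225.1]
tcp_rot: [3.141, -0.0, -0.049]
ft_force: [-0.6, -0.1, -0.4]
opening: 0.628
grip_force: 0.0
```

```bash
python3 -c "
from h import *
to(0,0,0,0)
w=env.read_camera('wrist');s=env.read_camera('side');c=env.read_camera('scene')
z=lambda i,f:cv2.resize(i,None,fx=f,fy=f,interpolation=cv2.INTER_CUBIC)
a=z(s[170:420,140:400],1.55);a=cv2.resize(a,(400,300));b=cv2.resize(c[200:350,160:360],(400,300))
d=cv2.resize(w[:290],(800,300));cv2.imwrite('pics/fin.png',np.vstack([d,np.hstack([a,b])]))
"
```

```text
t 38.75 at [431.7  -6.  225.1] yaw -2.8 grip 0 open 0.628 F [-0.6 -0.1 -0.4]
 row: [-431.4   15.2  225.1   -2.8]
```

View pics/fin.png

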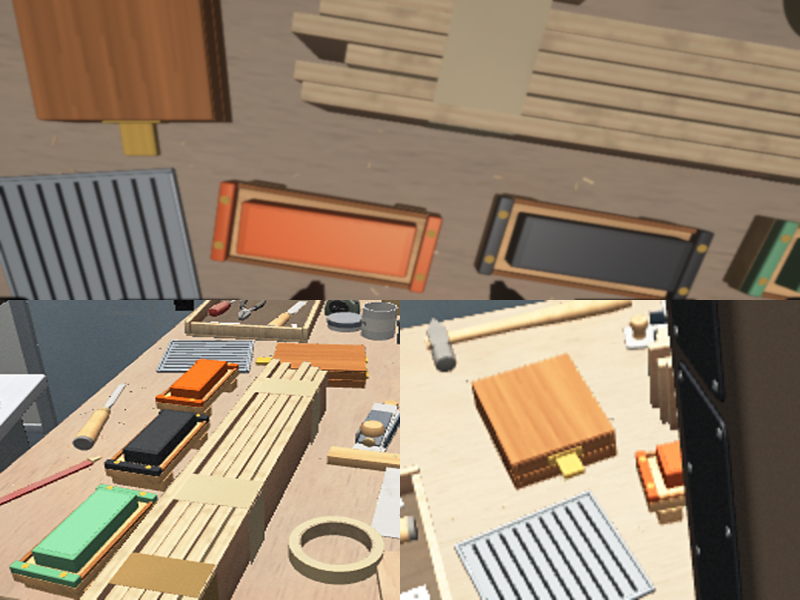

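The picture shows all three rests filled and the lid down. I'll confirm it is shut by pressing lightly on the tab with closed fingers; its top should be at about z = 29.

>>> {"method": "step_arm", "body": {
  "plan": [
    [[20, -40, 0, 0, -1], [40, -80, 0, 0, -1], [60, -120, 20, 0, -1], [75, -160, 50, 0, -1], [72, -192, 90, 0, -1], [72, -192, 130, 0, -1], [72, -192, 165, 0, -1], [72, -192, 175, 0, -1]]
  ]
}}

```text
t: 39.57
eef_pos: [510.4, 187.6, 46.4]
tcp_rot: [3.141, 0.003, -0.041]
ft_force: [0.8, 0.3, 0.2]
opening: 0.125
grip_force: 0.0
```

>>> {"method": "step_arm", "body": {
  "plan": [
    [[0, 0, 0, 0, -1], [0, 0, 0, 0, -1]]
  ]
}}

```text
t: 39.73
eef_pos: [511.4, 186.0, 49.3]
tcp_rot: [3.141, 0.003, -0.043]
ft_force: [0.5, 0.6, 0.7]
opening: 0.017
grip_force: 0.0
```

```bash
python3 -c "
from h import *
to(511,183,31,-2.6)
"
```

```text
t 39.73 at [511.4 186.   49.3] yaw -2.5 grip 0 open 0.017 F [0.5 0.6 0.7]
 row: [-0.3  3.  18.3  0.1]
```

>>> {"method": "step_arm", "body": {
  "plan": [
    [[0, 3, 8, 0, -1], [0, 3, 13, 0, -1], [0, 3, 16, 0, -1], [0, 3, 17, 0, -1], [0, 3, 17, 0, -1]]
  ]
}}

```text
t: 40.15
eef_pos: [512.4, 181.5, 33.5]
tcp_rot: [-3.141, -0.001, -0.046]
ft_force: [-0.9, -0.8, -0.2]
opening: 0.005
grip_force: 0.0
```

>>> {"method": "step_arm", "body": {
  "plan": [
    [[0, 0, 1, 0, -1], [0, 0, 1.5, 0, -1], [0, 0, 1.5, 0, -1]]
  ]
}}

```text
t: 40.4
eef_pos: [512.3, 181.7, 31.7]
tcp_rot: [3.142, -0.0, -0.045]
ft_force: [-0.3, 0.1, 0.2]
opening: 0.004
grip_force: 0.0
```

>>> {"method": "step_arm", "body": {
  "plan": [
    [[0, 0, 1, 0, -1], [0, 0, 1.5, 0, -1], [0, 0, 1.5, 0, -1]]
  ]
}}

```text
t: 40.65
eef_pos: [512.1, 181.7, 30.0]
tcp_rot: [3.141, 0.0, -0.045]
ft_force: [0.6, 0.3, -0.2]
opening: 0.007
grip_force: 0.0
```

>>> {"method": "step_arm", "body": {
  "plan": [
    [[0, 0, 1, 0, -1], [0, 0, 1.3, 0, -1], [0, 0, 1.3, 0, -1]]
  ]
}}

```text
t: 40.9
eef_pos: [512.2, 181.7, 29.1]
tcp_rot: [3.142, -0.0, -0.045]
ft_force: [-0.7, 0.6, 5.7]
opening: 0.007
grip_force: 3.2
```

>>> {"method": "step_arm", "body": {
  "plan": [
    [[0, 0, 1, 0, -1], [0, 0, 1.3, 0, -1], [0, 0, 1.3, 0, -1]]
  ]
}}

```text
t: 41.15
eef_pos: [512.3, 181.7, 28.8]
tcp_rot: [-3.141, -0.001, -0.045]
ft_force: [-4.7, -0.8, 20.1]
opening: 0.005
grip_force: 10.0
```

Contact came at z = 29 and the tab is rigid, so the box is shut. I'll retreat and hand the job in.

>>> {"method": "step_arm", "body": {
  "plan": [
    [[0, 0, -15, 0, -1], [0, 0, -50, 0, -1], [-10, 0, -90, 0, -1], [-30, 0, -130, 0, -1], [-40, 0, -170, 0, -1], [-40, 0, -170, 0, -1], [-40, 0, -170, 0, -1]]
  ]
}}

```text
t: 41.73
eef_pos: [472.6, 183.8, 199.7]
tcp_rot: [-3.14, -0.005, -0.045]
ft_force: [0.3, -0.8, -0.9]
opening: 0.0
grip_force: 0.0
```

```bash
python3 -c "
from h import *
to(470,183,200,-2.6)
print(env.job_done())
"
```

```text
t 41.73 at [472.6 183.8 199.7] yaw -2.6 grip 0 open 0.0 F [ 0.3 -0.8 -0.9]
 row: [-2.6  0.9 -0.3  0. ]
the job is handed in; nothing more can be done
None
```

The charcoal, orange and green stones lie flat in their matching rests, the cream stone is in the felt bay with the box shut, the block plane was left alone, and the job was handed in at about 42 s.

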